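# Bond a new screen onto a tablet against a straightedge

## Task

Fit the new screen to the opened tablet on the blue mat: take the straightedge from its tray and lay it flush along the tablet's long side that has no keys, then lift the screen whose border matches the tablet's colour by its suction lifter and lay it on the tablet, against the straightedge, so that it is flush with the tablet all round. With the straightedge left lying against the tablet, put every steel weight that is on the bench on the screen, side by side, to hold it down. Only then put the straightedge back in its tray; leave the other screen off the tablet and everything else on the bench alone.

Things in the scene. Friction and masses are not known exactly. Their poses are not given: they have to be found in the camera images.
- tablet_white: opened 7-inch tablet without screen, white rim, 172 (its x) x 108 (its y) x 8 mm, 350 g, loose on the mat, at any angle. Origin: centre of its underside, z up. A silver rocker and a red key stick out 2 mm from the long side at +y, along which the green circuit board runs; the long side at -y, by the batteries, is plain. Only one of the two tablets is there; the other is None
- tablet_black: opened 7-inch tablet without screen, black rim, 172 (its x) x 108 (its y) x 8 mm, 350 g, loose on the mat, at any angle. Origin: centre of its underside, z up. A silver rocker and a red key stick out 2 mm from the long side at +y, along which the green circuit board runs; the long side at -y, by the batteries, is plain. Only one of the two tablets is there; the other is None
- tablet_white_plain (a point): middle of the top edge of the white tablet's plain long side
- tablet_black_plain (a point): middle of the top edge of the black tablet's plain long side
- screen_white: new screen with white border, a flat plate 172 (its x) x 108 (its y) x 3 mm, same outline as the tablet, 150 g, either way round is right, lying glass up on a foam pad 10 mm thick. Origin: centre of its underside, z up. An orange suction lifter is stuck on its middle: cup 40 mm wide up to 10 mm above the underside, then a round black knob 23 mm across from 17 to 42 mm above the underside
- screen_black: new screen with black border, a flat plate 172 (its x) x 108 (its y) x 3 mm, same outline as the tablet, 150 g, either way round is right, lying glass up on a foam pad 10 mm thick. Origin: centre of its underside, z up. An orange suction lifter is stuck on its middle: cup 40 mm wide up to 10 mm above the underside, then a round black knob 23 mm across from 17 to 42 mm above the underside
- screen_white_lifter (a point): middle of the black lifter knob of the white-bordered screen, 30 mm above the screen's underside
- screen_black_lifter (a point): the same on the black-bordered screen
- straightedge: steel straightedge, a bar 200 (its x) x 30 (its y) x 16 mm, 750 g, straight on both long faces (y = +-15 mm), either of which may be used. On top, in the middle, a red upright grip 70 (x) x 12 (y) mm, from 16 to 42 mm above the underside. Origin: centre of its underside, z up. It starts in its grey tray
- straightedge_grip (a point): point in the red grip, 30 mm above the straightedge's underside
- tray: grey plastic tray fixed to the bench, the straightedge's place, 224 (its x) x 50 (its y) mm outside, walls 4 mm thick and 12 mm high, floor 4 mm thick. Origin: centre of its underside
- weight1: dark steel weight with a yellow band, a block 34 (its x) x 24 (its y) x 22 mm, 140 g, on the bench. Origin: the centre of the block. Four to six of weight1..weight6 are there, the rest are None
- weight2: dark steel weight with a yellow band, a block 34 (its x) x 24 (its y) x 22 mm, 140 g, on the bench. Origin: the centre of the block. Four to six of weight1..weight6 are there, the rest are None
- weight3: dark steel weight with a yellow band, a block 34 (its x) x 24 (its y) x 22 mm, 140 g, on the bench. Origin: the centre of the block. Four to six of weight1..weight6 are there, the rest are None
- weight4: dark steel weight with a yellow band, a block 34 (its x) x 24 (its y) x 22 mm, 140 g, on the bench. Origin: the centre of the block. Four to six of weight1..weight6 are there, the rest are None
- weight5: dark steel weight with a yellow band, a block 34 (its x) x 24 (its y) x 22 mm, 140 g, on the bench. Origin: the centre of the block. Four to six of weight1..weight6 are there, the rest are None
- weight6: dark steel weight with a yellow band, a block 34 (its x) x 24 (its y) x 22 mm, 140 g, on the bench. Origin: the centre of the block. Four to six of weight1..weight6 are there, the rest are None
- mat_mid (a point): middle of the blue mat's top (410 in x by 430 in y, 3 mm thick, fixed); the tablet lies somewhere on it at any angle
- driver: small screwdriver 130 mm long with a red handle on the mat; not part of the job, to be left alone. Origin: on its axis line, which lies along its x
- sanitizer: bottle 100 mm high, 48 mm across, on the bench; not part of the job, to be left alone. Origin: centre of its underside
- paper_cup: red cup 80 mm high, 68 mm across, on the bench; not part of the job, to be left alone. Origin: centre of its underside
- phone: black phone 145 x 70 x 8 mm on the bench; not part of the job, to be left alone. Origin: centre of its underside
- solder_tin: round brass tin 44 mm across, 16 mm high, on the mat's far right corner; not part of the job, to be left alone. Origin: centre of its underside
- screw_box: blue box 85 x 45 x 20 mm with a white label, on the bench near the weights; not part of the job, to be left alone. Origin: centre of its underside
Mind the look-alikes: they are no part of the job. Leave any green look-alike of the screen_black alone.

How it is judged:
By the outcome, as a careful person would: the job done as asked, in the order asked, and still so for the second after the job is handed in, with the robot touching nothing.
Of tablet_white, tablet_black only 1 to 1 are there at a start; the rules pass over those that are not, and their reading is None.
Of weight1, weight2, weight3, weight4, weight5, weight6 only 4 to 6 are there at a start; the rules pass over those that are not, and their reading is None.
At some moment in a run one of weight1, weight2, weight3, weight4, weight5, weight6, straightedge may be knocked a few centimetres aside while the robot is not near it.
Once in a run the grip may slacken for a moment while it holds something.
It also fails if it takes over 208 s, if anything falls off the work surface, if the arm or the gripper's body presses on something with over 40 N, if the wrist force passes 120 N, or if a joint passes its speed limit or range.

## Robot

A 6-joint arm with a two-finger parallel gripper is mounted at the origin on the work surface. World frame = base frame: x ahead of the robot, y to its left, z up, the work surface at z = 0. Lengths are in m, angles in degrees, forces in N, time in s.
With the tool pointing down it reaches from about 0.3 to 0.95 m from the base axis. Payload 3.1 kg.
Tool frame: the origin (TCP) lies at the very end of the fingers, on their centre line; the grasp point (between the pads) lies 19 mm behind it; z points along the fingers, y is the line along which they close (so a half turn about z gives the same grasp; the last joint's range is limited). The gripper opens to 85 mm and grips with 20 to 120 N. Pads are 22 mm wide; open, the fingers measure 114 mm over their backs; the gripper's body (76 mm by 85 mm) begins 54 mm behind the grasp point. The pads swing forward as they close: fully open they stand 13 mm farther back than shut.
Start: joints at [69.288, 17.653, 93.61, -0, 68.738, -3.994], TCP at [0.18, 0.599, 0.231] pointing down, gripper open.
Joint ranges: [-175.34, 175.34], [-45.06, 112.39], [2.9, 150.54], [-68.45, 248.45], [3.09, 151.38], [-168.51, 168.51]. Speed limits (degrees/s): [159.86, 159.86, 180, 180, 180, 180].

## Interface

Orientations are given as a 3x3 rotation matrix whose columns are the frame's x, y, z axes.
In Python, from plant import bot gives the robot as it stands.
- The arm moves only by the tool servo_tool, never from a script. Its argument "rows" is text: rows parted by semicolons, each of 6 numbers parted by spaces: the shift along the world's x, y, z as a fraction of full scale, then the turn, a rotation vector about the world's x, y, z as a fraction of full scale. A call has 1 to 8 rows; each row is the pose to reach, as a shift and turn from the pose commanded when the call began, turning the shorter way round; what a row does not reach only later rows make up. Full scale, the value 1, is 0.2 m for a shift and pi rad for a turn. A row lasts 1/8 s, in which the tool goes at most 62.5 mm and 10.7 degrees, less where a joint would pass 70% of its speed; a pose out of reach is approached as far as the arm can. A call with a number of a shift or a turn outside -1 to 1 is refused whole. A call with a gripper value outside its range is refused whole. "gripper" is the opening, from -1 (shut) to 1 (fully open), set as the call begins (left out, the last holds). The fingers move at their own pace and stop on an object; "grip_force" is the grip in N (left out, the last holds). Time passes only in rows, so rows that repeat a pose let the fingers close. It gives the time, the measured TCP pose, the force, the opening and the grip force at its end, in the units of the state.
- bot.read_state(): the state, without advancing time (a new reading comes with each control period).
- bot.snapshot(name): name is "side" or "top" or "wrist"; returns (picture, depth): 384x512x3 uint8, blue, green, red; 384x512 float32, m along the optical axis (not along the pixel's ray), 0 where there is no reading.
- bot.get_calibration(name): a dict with "fx", "fy", "cx", "cy" (pixels), "R" (3x3) and "t" (3): a world point X has camera coordinates R X + t; the wrist camera has in their place "T_tool_cam" (4x4, takes a point from camera to tool coordinates, whose origin is the TCP and whose axes are the flange's). Camera axes: x right, y down, z forward; pixel columns grow to the right and rows downward; lengths in m; the calibration is good to about 2 mm. A picture is of the moment at which its call begins: read the wrist's pose just before it. get_calibration takes no time and is no camera call.
- bot.job_done(): hands the job in; it is judged then, once.
The state is a dict: "time": time; "joint_positions": joint angles; "joint_vel": joint speeds; "joint_efforts": joint torques, N m; "position": TCP position; "orientation": TCP orientation; "force": force on the tool from outside, world axes, zero at the start; "ft_torque": the same for the moment, N m; "gripper_width": opening from 0.0 (shut) to 1.0 (fully open); "finger_force": force on a finger pad.
Only numpy, scipy, OpenCV 4.12 (cv2) and the standard library are available. Lean on these libraries where they do the work, as an engineer would, in place of code of your own. Each camera call takes 0.05 s, during which the arm holds its last target. There are 200 camera calls.

## Working session

There is one attempt and no reset: what is moved stays moved. The work goes in short steps, Python scripts to look and compute and a tool call to move; the robot and the scene stay as the last step left them, time stands still between calls to the robot, and variables do not carry over. Pictures are saved under pics/ and viewed, at most 14 in all, crops included, and the job is handed in when it is done.

Besides the shell and the picture viewer there is one more tool, called after "Call:" as a command line: name --argument value ..., lists and objects as JSON in quotes. servo_tool: Moves the arm, as the interface text tells. Shift numbers are shares of 0.2 m and turn numbers shares of pi rad, none past 1 either way. Its arguments: {"type":"object","properties":{"rows":{"type":"string"},"gripper":{"type":"number"},"grip_force":{"type":"number"}},"required":["rows"]}

```bash
ls; mkdir -p pics; python3 - <<'E'
from plant import bot
import cv2,numpy as np
for n in("top","side"):
    im,d=bot.snapshot(n); cv2.imwrite(f"pics/{n}0.png",im); np.savez(f"{n}0.npz",im=im,d=d)
    c=bot.get_calibration(n); print(n,{k:np.round(v,4).tolist() for k,v in c.items()})
print(bot.get_calibration("wrist")); print(bot.read_state())
E
```

```text
pics
top {'fx': 382.6947, 'fy': 382.6947, 'cx': 249.0721, 'cy': 186.0108, 'R': [[0.0093, -0.9998, -0.0194], [-0.9862, -0.006, -0.1656], [0.1655, 0.0206, -0.986]], 't': [0.1099, 0.5402, 1.3063]}
side {'fx': 392.3896, 'fy': 392.3896, 'cx': 260.1651, 'cy': 191.7876, 'R': [[0.9217, -0.3878, -0.0017], [-0.3048, -0.7218, -0.6214], [0.2397, 0.5733, -0.7835]], 't': [-0.4795, 0.2733, 1.3872]}
{'fx': 324.30775517270905, 'fy': 324.30775517270905, 'cx': 255.8642027040344, 'cy': 192.4968221218933, 'T_tool_cam': array([[-2.12413293e-05, -9.47765424e-01, -3.18968180e-01,
         8.25484090e-02],
       [ 9.99999965e-01, -1.03752760e-04,  2.41691663e-04,
         3.73241642e-04],
       [-2.62160830e-04, -3.18968164e-01,  9.47765394e-01,
        -1.42272217e-01],
       [ 0.00000000e+00,  0.00000000e+00,  0.00000000e+00,
         1.00000000e+00]])}
{'time': 0.1, 'joint_positions': array([ 6.92886992e+01,  1.76996601e+01,  9.36820810e+01,  1.44540167e-03,
        6.87408479e+01, -3.99154619e+00]), 'joint_vel': array([ 0.00117754, -0.03762697, -0.14547288,  0.02340622, -0.01652241,
       -0.07483264]), 'joint_efforts': array([-4.50572616e-04, -4.16406727e+01, -2.77643073e+01, -4.18797174e-05,
        4.07441563e-03,  3.16484439e-08]), 'position': array([0.17953497, 0.59786307, 0.2301616 ]), 'orientation': array([[-9.57720655e-01,  2.87698698e-01, -7.78672589e-04],
       [ 2.87699700e-01,  9.57718597e-01, -1.99299135e-03],
       [ 1.72368204e-04, -2.13275285e-03, -9.99997711e-01]]), 'force': array([-0.18414437, -0.51895767, -0.22916405]), 'ft_torque': array([-0.03042462, -0.0265922 , -0.06830495]), 'finger_force': 0.0, 'gripper_width': 0.9985399713041415}
```

View pics/top0.png

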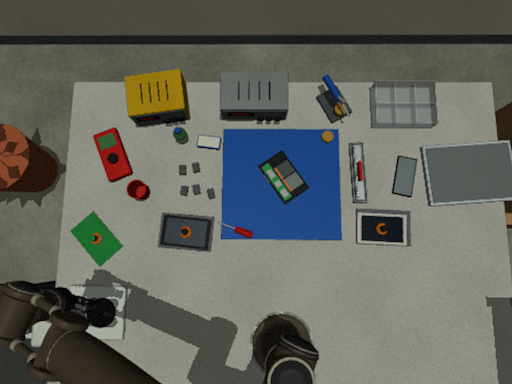

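View pics/side0.png

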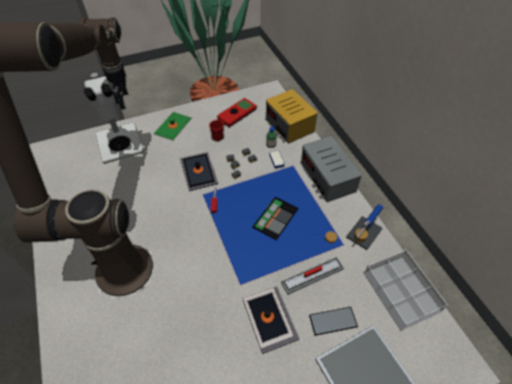

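The top view shows the tablet at (284,177) and the straightedge tray at (359,172). There are five weights: (182,170), (196,168), (184,190), (196,189) and (210,193). The screen candidates are (186,231), dark border; (382,228), white border; and (97,238), a green look-alike. I'll confirm the colours in one enlarged crop.

```bash
python3 - <<'E'
import cv2,numpy as np
im=np.load("top0.npz")["im"]
def c(u,v,w,h): return cv2.resize(im[v-h//2:v+h//2,u-w//2:u+w//2],(400,300),interpolation=cv2.INTER_CUBIC)
o=np.vstack([np.hstack([c(284,178,72,54),c(186,231,72,54)]),np.hstack([c(382,228,72,54),c(195,180,72,54)])])
cv2.imwrite("pics/crop1.png",o)
E
```

```text
(no output)
```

View pics/crop1.png

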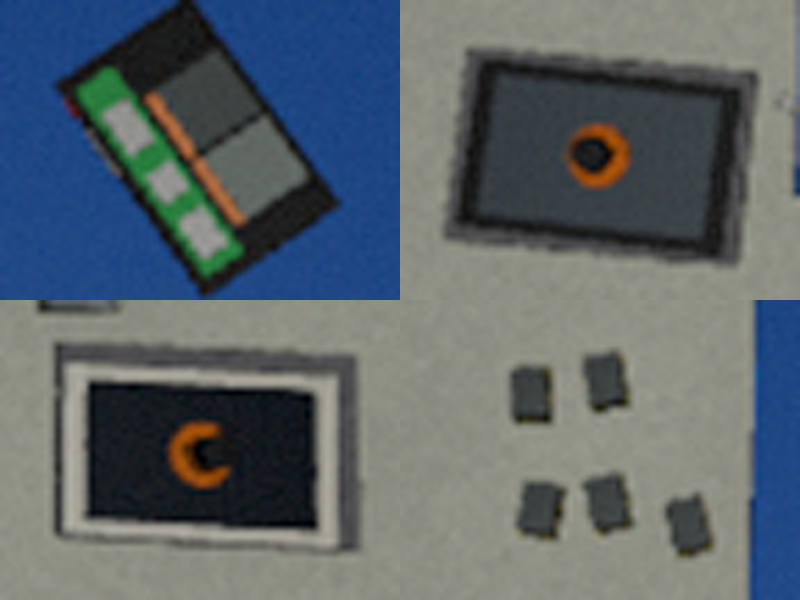

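The tablet rim is black (crop upper left), so the screen to use is the black-bordered one at (186,231). It lies on a grey pad and has an orange cup. The screen at (382,228) has a white border, and the one at (97,238) is the green look-alike. The tablet's plain long side faces upper right in the image. Five weights are present.

```bash
cat > h.py <<'E'
import cv2,numpy as np
from plant import bot
from scipy.spatial.transform import Rotation as Ro
def cam(name,st=None):
    c=bot.get_calibration(name)
    if name!="wrist": R,t=np.array(c["R"]),np.array(c["t"])
    else:
        T=np.eye(4);T[:3,:3]=st["orientation"];T[:3,3]=st["position"]
        W=np.linalg.inv(T@np.array(c["T_tool_cam"]));R,t=W[:3,:3],W[:3,3]
    return c,R,t
def cast(C,uv,z):
    c,R,t=C; uv=np.atleast_2d(np.asarray(uv,float))
    d=np.c_[(uv[:,0]-c["cx"])/c["fx"],(uv[:,1]-c["cy"])/c["fy"],np.ones(len(uv))]@R
    o=-R.T@t
    return o+d*((z-o[2])/d[:,2])[:,None]
def proj(C,X):
    c,R,t=C; p=np.atleast_2d(X)@R.T+t
    return np.c_[p[:,0]/p[:,2]*c["fx"]+c["cx"],p[:,1]/p[:,2]*c["fy"]+c["cy"]]
def shot(tag):
    st=bot.read_state(); im,d=bot.snapshot("wrist"); cv2.imwrite(f"pics/{tag}.png",im)
    np.savez(tag+".npz",im=im,d=d,p=st["position"],o=st["orientation"]); return im,d,cam("wrist",st)
def load(tag):
    z=np.load(tag+".npz"); return z["im"],z["d"],cam("wrist",dict(position=z["p"],orientation=z["o"]))
def hsv(im): return cv2.cvtColor(im,cv2.COLOR_BGR2HSV)
def blobs(m,amin,amax=1e9):
    out=[]
    for c in cv2.findContours(m.astype(np.uint8),cv2.RETR_EXTERNAL,cv2.CHAIN_APPROX_NONE)[0]:
        a=cv2.contourArea(c)
        if amin<a<amax: out.append(c[:,0].astype(float))
    return out
def rect(xy):
    """min-area rect of metric points: centre, long, short, yaw of long axis (deg, -90..90)"""
    (cx,cy),(w,h),a=cv2.minAreaRect((xy[:,:2]*1000).astype(np.float32))
    if w<h: w,h,a=h,w,a+90
    return np.array([cx,cy])/1000,w,h,(a+90)%180-90
def yawR(yaw): # tool down, tool y axis at yaw(deg) in world
    a=np.radians(yaw); y=np.array([np.cos(a),np.sin(a),0]); z=np.array([0,0,-1.])
    return np.c_[np.cross(y,z),y,z]
def togo(p,yaw=None):
    """numbers for a move row from the present pose; nearest half turn"""
    st=bot.read_state(); s=(np.array(p)-st["position"])/0.2; r=np.zeros(3)
    if yaw is not None:
        R0=np.array(st["orientation"])
        r=min((Ro.from_matrix(yawR(yaw+k)@R0.T).as_rotvec()/np.pi for k in(0,180)),key=np.linalg.norm)
    print("row",np.round(s,3),np.round(r,4)); return s,r
E
python3 - <<'E'
from h import *
z=np.load("top0.npz");im,d=z["im"],z["d"];C=cam("top");H=hsv(im)
blue=cv2.inRange(H,(100,120,40),(125,255,255))
m=np.zeros_like(blue);b=max(blobs(blue,500),key=len);cv2.fillPoly(m,[b.astype(int)],255)
ins=cv2.bitwise_and(m,cv2.bitwise_not(blue))
print("mat",rect(cast(C,b,.003)))
for c in blobs(ins,100): print("in mat",c.mean(0).round(),rect(cast(C,c,.011)))
for c in blobs(cv2.inRange(H,(5,150,120),(20,255,255)),25): print("orange",c.mean(0).round(),rect(cast(C,c,.02)))
for c in blobs(cv2.inRange(H,(0,150,100),(4,255,255))|cv2.inRange(H,(170,150,100),(180,255,255)),20): print("red",c.mean(0).round(),rect(cast(C,c,.035)))
g=np.zeros_like(blue);g[155:205,172:219]=255
for c in blobs(g&(cv2.inRange(H,(0,0,0),(180,255,105))),15): print("wt",c.mean(0).round(),rect(cast(C,c,.022)),len(c))
E
```

```text
mat (array([5.60041870e-01, 3.49441528e-04]), 426.61358642578125, 406.6693420410156, 89.96250915527344)
in mat [282. 176.] (array([ 0.58042749, -0.00671732]), 168.99267578125, 108.30171203613281, 35.07969284057617)
orange [ 97. 238.] (array([0.35295828, 0.65381091]), 35.728919982910156, 30.578670501708984, -3.8631439208984375)
orange [186. 232.] (array([0.37712051, 0.33813486]), 35.219642639160156, 31.969053268432617, 0.4689030349254608)
orange [  6. 174.] (array([0.58552502, 1.01163599]), 92.92674255371094, 35.083526611328125, 43.40871810913086)
orange [ 13. 160.] (array([0.63634717, 0.98289685]), 111.35852813720703, 54.10747146606445, 56.804527282714844)
orange [327. 136.] (array([ 0.73336426, -0.17151785]), 34.452552795410156, 32.90980911254883, -1.2912826538085938)
orange [ 12. 140.] (array([0.71544226, 0.99035791]), 105.84547424316406, 102.65896606445312, -2.5700912475585938)
red [243. 232.] (array([0.37904703, 0.13367957]), 62.329158782958984, 19.971675872802734, 68.80168151855469)
red [140. 190.] (array([0.52266632, 0.50242389]), 64.0787582397461, 31.648433685302734, -20.91675567626953)
red [360. 170.] (array([ 0.59981866, -0.28186774]), 62.00759506225586, 8.614838600158691, 1.749153733253479)
red [112. 154.] (array([0.65849609, 0.61612952]), 183.7232666015625, 85.07495880126953, 22.852495193481445)
wt [211. 193.] (array([0.51647003, 0.25210968]), 36.40659713745117, 24.63694190979004, 12.74217414855957) 28
wt [184. 190.] (array([0.52599945, 0.34934055]), 34.10496520996094, 27.199073791503906, -6.024665832519531) 29
wt [196. 189.] (array([0.53052277, 0.30550912]), 35.79452133178711, 25.411968231201172, 13.082494735717773) 29
wt [182. 170.] (array([0.60272681, 0.35727792]), 34.13689422607422, 25.576162338256836, 2.104295253753662) 30
wt [195. 167.] (array([0.61182251, 0.3091297 ]), 36.03017807006836, 25.702547073364258, 11.186040878295898) 29
```

Call:
servo_tool --rows "0.13 -0.25 0.03 0 0 0.03;0.26 -0.5 0.06 0 0 0.06;0.4 -0.75 0.1 0 0 0.094;0.53 -1 0.1 0 0 0.094;0.53 -1 0.1 0 0 0.094" --gripper 1 --grip_force 40

```text
time: 0.72
position: [0.2868, 0.3955, 0.2508]
orientation: [[-1.0, 0.001, -0.0], [0.001, 1.0, -0.002], [0.0, -0.002, -1.0]]
force: [-0.6, 1.1, 0.5]
gripper_width: 1.001
finger_force: 0.0
```

Call:
servo_tool --rows "0.14 -0.25 0 0 0 0;0.28 -0.5 0 0 0 0;0.42 -0.75 0 0 0 0;0.55 -1 0 0 0 0;0.55 -1 0 0 0 0"

```text
time: 1.35
position: [0.3972, 0.1966, 0.2512]
orientation: [[-1.0, 0.002, 0.0], [0.002, 1.0, -0.0], [-0.0, -0.0, -1.0]]
force: [0.0, 0.6, -0.9]
gripper_width: 0.999
finger_force: 0.0
```

Call:
servo_tool --rows "0.17 -0.3 0 0 0 0;0.34 -0.6 0 0 0 0;0.5 -0.9 0 0 0 0;0.67 -1 0 0 0 0;0.67 -1 0 0 0 0"

```text
time: 1.98
position: [0.5325, -0.002, 0.2508]
orientation: [[-1.0, -0.001, 0.001], [-0.001, 1.0, 0.0], [-0.001, 0.0, -1.0]]
force: [-0.3, 0.6, 0.2]
gripper_width: 1.0
finger_force: 0.0
```

```bash
python3 - <<'E'
from h import *
s=bot.read_state();print(s["time"],s["position"],s["orientation"].round(3),s["joint_positions"].round(1))
shot("w1")
E
```

```text
1.975 [ 0.53248078 -0.00202216  0.2508124 ] [[-1.    -0.001  0.001]
 [-0.001  1.     0.   ]
 [-0.001  0.    -1.   ]] [ -4.9   6.3 105.    0.   68.7 -95. ]
```

View pics/w1.png

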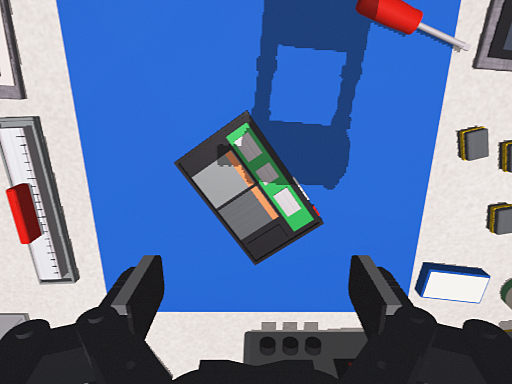

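The wrist view shows the tablet at (250,187), with the keys on the lower-right side near (315,205) and the plain side to the upper left. The straightedge is at (25,212) in its tray. Next I'll move so the camera is directly above each of them.

Call:
servo_tool --rows "0.3 0 0.1 0 0 0;0.64 0 0.1 0 0 0;0.64 0 0.1 0 0 0;0.64 0 0.1 0 0 0"

```text
time: 2.52
position: [0.6567, 0.0009, 0.2702]
orientation: [[-1.0, -0.006, -0.003], [-0.006, 1.0, 0.001], [0.003, 0.001, -1.0]]
force: [-0.8, 0.4, -0.4]
gripper_width: 1.003
finger_force: 0.0
```

```bash
cat >> h.py <<'E'
def sides(pts,z,C,L,W):
    """fit 4 lines to metric outline pts; returns centre, yaw, long, short"""
    X=cast(C,pts,z)[:,:2]; c,w,h,yaw=rect(X); a=np.radians(yaw)
    for _ in range(3):
        ex=np.array([np.cos(a),np.sin(a)]);ey=np.array([-ex[1],ex[0]]); p=X-c; u,v=p@ex,p@ey
        lo=v[abs(u)<.4*L]; 
        f=[]
        for s in(1,-1):
            k=(abs(u)<.42*L)&(abs(v*s-W/2)<.006); f.append(np.polyfit(u[k],v[k],1))
        g=[]
        for s in(1,-1):
            k=(abs(v)<.40*W)&(abs(u*s-L/2)<.006); g.append(np.polyfit(v[k],u[k],1))
        a+=np.mean([q[0] for q in f]); c=c+ex*np.mean([q[1] for q in g])+ey*np.mean([q[1] for q in f])
    print("slopes deg",np.degrees([f[0][0],f[1][0],-g[0][0],-g[1][0]]).round(2))
    return c,np.degrees(a),(g[0][1]-g[1][1])*1e3,(f[0][1]-f[1][1])*1e3
E
python3 - <<'E'
from h import *
im,d,C=shot("w2");H=hsv(im)
print(-C[1].T@C[2])
blue=cv2.inRange(H,(95,90,30),(130,255,255))
t=proj(C,[[.58,-.007,.011]])[0];print(t)
for c in blobs(cv2.bitwise_not(blue),2000):
    if cv2.pointPolygonTest(c.astype(np.float32),tuple(map(float,t)),False)>0: print(len(c),c.min(0),c.max(0),sides(c,.011,C,.172,.108))
togo((.69,-.29,.27),90)
E
```

```text
[0.57470708 0.00083901 0.41267967]
[248.88151303  89.1442317 ]
slopes deg [ 0.53 -0.53 -0.61 -0.51]
410 [168.   0.] [323. 172.] (array([ 0.58068011, -0.00790126]), np.float64(35.397473766732375), np.float64(170.12070417358188), np.float64(106.97089830686906))
row [ 0.169 -1.452 -0.003] [-0.0002 -0.0008 -0.0017]
```

View pics/w2.png

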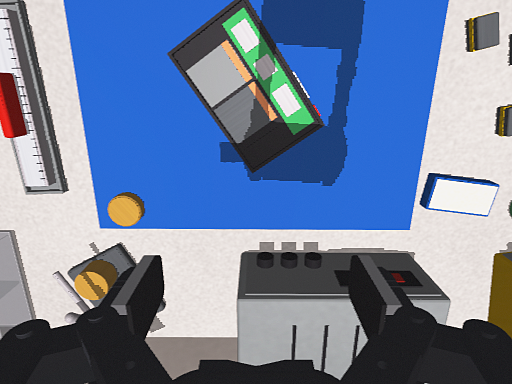

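The tablet's top corner is slightly clipped at (240,0), but its pose agrees with the top camera: (0.581,-0.008), 35.4°. On to the straightedge.

Call:
servo_tool --rows "0.06 -0.3 0 0 0 0;0.1 -0.6 0 0 0 0;0.14 -0.9 0 0 0 0;0.17 -1 0 0 0 0"

```text
time: 3.08
position: [0.6903, -0.2042, 0.2723]
orientation: [[-1.0, -0.0, 0.0], [-0.0, 1.0, -0.001], [-0.0, -0.001, -1.0]]
force: [-0.3, 1.2, -0.3]
gripper_width: 1.0
finger_force: 0.0
```

Call:
servo_tool --rows "0 -0.25 0 0 0 0;0 -0.45 0 0 0 0;0 -0.45 0 0 0 0;0 -0.45 0 0 0 0"

```text
time: 3.58
position: [0.6914, -0.2897, 0.2717]
orientation: [[-1.0, -0.004, -0.0], [-0.004, 1.0, 0.001], [0.0, 0.001, -1.0]]
force: [-0.2, -0.7, -0.4]
gripper_width: 1.002
finger_force: 0.0
```

```bash
cat >> h.py <<'E'
def redgrip(im,C,z,near):
    """red grip top outline at height z near world xy"""
    H=hsv(im);m=cv2.inRange(H,(0,150,60),(6,255,255))|cv2.inRange(H,(172,150,60),(180,255,255))
    t=proj(C,[[near[0],near[1],z]])[0]
    c=min(blobs(m,150),key=lambda c:np.linalg.norm(c.mean(0)-t)); return c,rect(cast(C,c,z))
E
python3 - <<'E'
from h import *
im,d,C=shot("w3")
c,r=redgrip(im,C,.046,(.6,-.282));print(c.min(0),c.max(0),r)
E
```

```text
[260.  38.] [271. 106.] (array([ 0.5985332 , -0.27917789]), 68.14246368408203, 11.41105842590332, 2.361053943634033)
```

View pics/w3.png

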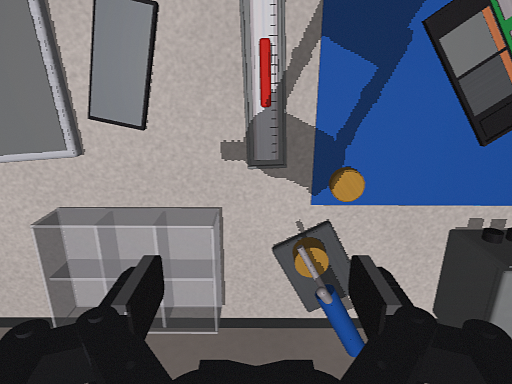

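The straightedge grip is at (265,72) in the wrist view. Its measured size is 68x11 mm, which fits 70x12.

```bash
python3 - <<'E'
from h import *
togo((.5985,-.2792,.10),92.4);togo((.5985,-.2792,.0235),92.4)
E
```

```text
row [-0.466  0.05  -0.859] [-0.0004 -0.      0.0118]
row [-0.466  0.05  -1.241] [-0.0004 -0.      0.0118]
```

Call:
servo_tool --rows "-0.23 0.03 -0.2 0 0 0.012;-0.466 0.05 -0.4 0 0 0.012;-0.466 0.05 -0.7 0 0 0.012;-0.466 0.05 -0.859 0 0 0.012;-0.466 0.05 -0.859 0 0 0.012" --gripper 0

```text
time: 4.25
position: [0.596, -0.2781, 0.0962]
orientation: [[-0.999, -0.043, -0.007], [-0.043, 0.999, 0.004], [0.006, 0.004, -1.0]]
force: [0.1, -0.3, -0.1]
gripper_width: 0.5
finger_force: 0.0
```

Call:
servo_tool --rows "0 0 -0.19 0 0 0;0 0 -0.382 0 0 0;0 0 -0.382 0 0 0;0 0 -0.382 0 0 0"

```text
time: 4.75
position: [0.6008, -0.2819, 0.0259]
orientation: [[-0.999, -0.042, 0.004], [-0.042, 0.999, -0.002], [-0.004, -0.002, -1.0]]
force: [-0.1, 0.3, 0.8]
gripper_width: 0.499
finger_force: 0.0
```

Call:
servo_tool --rows "0 0 0 0 0 0;0 0 0 0 0 0;0 0 0 0 0 0;0 0 0 0 0 0;0 0 0 0 0 0;0 0 0 0 0 0" --gripper -1 --grip_force 80

```text
time: 5.5
position: [0.6003, -0.2814, 0.0257]
orientation: [[-0.999, -0.041, 0.003], [-0.041, 0.999, -0.0], [-0.003, -0.0, -1.0]]
force: [-0.1, 3.5, 6.8]
gripper_width: 0.119
finger_force: 79.7
```

Call:
servo_tool --rows "0 0 0.1 0 0 0;0 0 0.3 0 0 0;0 0 0.4 0 0 0;0 0 0.4 0 0 0;0 0 0.4 0 0 0;0 0 0.4 0 0 0"

```text
time: 6.25
position: [0.5969, -0.2805, 0.1007]
orientation: [[-0.999, -0.041, -0.004], [-0.041, 0.999, 0.002], [0.004, 0.002, -1.0]]
force: [-0.9, 0.5, -7.2]
gripper_width: 0.118
finger_force: 78.8
```

```bash
cat >> h.py <<'E'
def avg(n=8):
    P=[];Q=[];F=[]
    for i in range(n):
        s=bot.read_state();P.append(s["position"]);Q.append(s["orientation"]);F.append(s["force"])
        if i<n-1: bot.snapshot("side")
    R=Ro.from_matrix(np.array(Q)).mean().as_matrix()
    print("t",round(s["time"],2),"pos",np.mean(P,0).round(4),"sd",np.std(P,0).round(4),"yaw",round(np.degrees(np.arctan2(R[1,1],R[0,1])),2),"F",np.mean(F,0).round(1),"g",round(s["gripper_width"],3),round(s["finger_force"],1))
    return np.mean(P,0),R
E
python3 - <<'E'
from h import *
avg(8)
E
```

```text
t 6.6 pos [ 0.5979 -0.281   0.1018] sd [0.0006 0.0003 0.0007] yaw 92.36 F [ 0.  -0.  -7.1] g 0.12 78.8
```

```bash
cat >> h.py <<'E'
def ideal(tag,p,yaw):
    z=np.load(tag+".npz"); return z["im"],z["d"],cam("wrist",dict(position=np.array(p),orientation=yawR(yaw)))
def tabl(im,C,near,z=.011):
    blue=cv2.inRange(hsv(im),(95,90,30),(130,255,255)); t=proj(C,[[near[0],near[1],z]])[0]
    for c in blobs(cv2.bitwise_not(blue),2000):
        if cv2.pointPolygonTest(c.astype(np.float32),tuple(map(float,t)),False)>0: r=sides(c,z,C,.172,.108);print("tablet",r[0].round(4),np.round(r[1:],2));return c,r
E
python3 - <<'E'
from h import *
im,d,C=ideal("w2",(.658,-.001,.271),90.2); c,r=tabl(im,C,(.58,-.007))
im,d,C=ideal("w1",(.530,-.001,.251),90.2); tabl(im,C,(.58,-.007))
im,d,C=ideal("w3",(.692,-.291,.271),90.2); print(redgrip(im,C,.046,(.6,-.282))[1])
# tray outline from depth
P=cast(C,[[0,0]],0)
E
```

```text
slopes deg [ 0.55 -0.55 -0.58 -0.53]
tablet [ 0.5829 -0.0098] [ 35.26 170.38 107.14]
slopes deg [ 0.53 -0.53 -0.63 -0.48]
tablet [ 0.5773 -0.0062] [ 35.59 170.18 106.99]
(array([ 0.59922284, -0.28077863]), 68.0118637084961, 11.388733863830566, 2.326835870742798)
```

```bash
python3 - <<'E'
s=open("h.py").read()
s=s.replace("a+=np.mean([q[0] for q in f]); c=c+ex*np.mean([q[1] for q in g])+ey*np.mean([q[1] for q in f])",
"a+=(f[1][0]*2-g[0][0]-g[1][0])/4 if keyed else (f[0][0]+f[1][0])/2; c=c+ex*np.mean([q[1] for q in g])+ey*((f[1][1]+W/2-.0004) if keyed else np.mean([q[1] for q in f]))")
s=s.replace("def sides(pts,z,C,L,W)","def sides(pts,z,C,L,W,keyed=0)").replace("C,.172,.108);print","C,.172,.108,1);print")
open("h.py","w").write(s)
E
python3 - <<'E'
from h import *
im,d,C=ideal("w2",(.658,-.001,.271),90.2); c,r=tabl(im,C,(.58,-.007))
im,d,C=ideal("w1",(.530,-.001,.251),90.2); tabl(im,C,(.58,-.007))
E
```

```text
slopes deg [ 1.14  0.02  0.01 -0.05]
tablet [ 0.5829 -0.0098] [ 34.69 170.36 107.15]
slopes deg [ 1.08  0.02 -0.08  0.04]
tablet [ 0.5772 -0.0062] [ 35.04 170.17 106.99]
```

Call:
servo_tool --rows "0.03 0.25 0 0 0 0.05;0.07 0.5 0 0 0 0.1;0.1 0.75 0 0 0 0.15;0.14 1 0 0 0 0.18;0.14 1 0 0 0 0.18;0.14 1 0 0 0 0.18"

```text
time: 7.35
position: [0.6268, -0.0813, 0.1032]
orientation: [[-0.821, -0.571, 0.0], [-0.571, 0.821, -0.001], [0.0, -0.001, -1.0]]
force: [-1.2, -0.7, -6.5]
gripper_width: 0.119
finger_force: 79.5
```

Call:
servo_tool --rows "0 0.04 -0.15 0 0 0;0 0.04 -0.3 0 0 0;0 0.04 -0.3 0 0 0;0 0.04 -0.3 0 0 0"

```text
time: 7.85
position: [0.6275, -0.0747, 0.044]
orientation: [[-0.822, -0.569, 0.002], [-0.569, 0.822, -0.0], [-0.001, -0.001, -1.0]]
force: [0.5, 0.0, -6.9]
gripper_width: 0.119
finger_force: 79.5
```

```bash
python3 - <<'E'
from h import *
p,R=avg(6)
im,d,C=shot("w4")
E
```

```text
t 8.1 pos [ 0.6282 -0.0743  0.0448] sd [0.0004 0.0003 0.0004] yaw 124.71 F [ 0.3 -0.1 -7. ] g 0.122 79.5
```

View pics/w4.png

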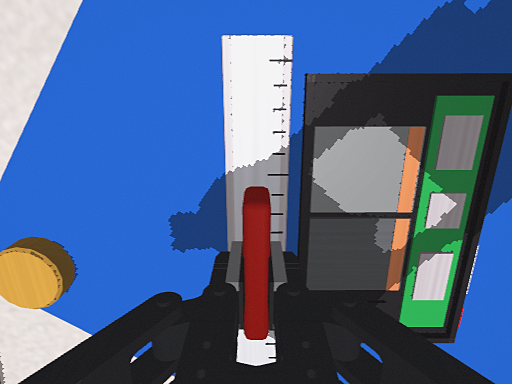

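```bash
cat >> h.py <<'E'
def edge(m,rows,u0,u1,rising=True):
    """per row first column in [u0,u1) where mask m becomes true (or false)"""
    out=[]
    for v in rows:
        k=np.flatnonzero(m[v,u0:u1]==rising)
        if len(k): out.append((u0+k[0]-.5,v))
    return np.array(out)
def line(C,e,z,o,ex,ey):
    X=cast(C,e,z)[:,:2]-o; q=np.polyfit(X@ex,X@ey,1)
    r=X@ey-np.polyval(q,X@ex); k=abs(r)<2.5*np.std(r)+1e-5; return np.polyfit((X@ex)[k],(X@ey)[k],1)
E
python3 - <<'E'
from h import *
p=np.array((.6282,-.0743,.0448)); im,d,C=ideal("w4",p,124.75)
a=np.radians(34.75);ex=np.array([np.cos(a),np.sin(a)]);ey=np.array([-ex[1],ex[0]])
H=hsv(im);blue=cv2.inRange(H,(95,90,20),(130,255,255))>0
mid=298
eb=edge(blue,range(60,190),280,310,True)   # bar->blue
et=edge(blue,range(100,230),int(mid),330,False)
el=edge(blue,range(60,190),215,240,False)
for n,e,z in(("barR",eb,p[2]-.0018),("barL",el,p[2]-.0018),("tab",et,.003),("tab11",et,.011)):
    q=line(C,e,z,p[:2],ex,ey);print(n,len(e),np.degrees(q[0]).round(2),"off mm",(q[1]*1e3).round(2),e[0],e[-1])
# tablet short side nearest (top, row 74)
E
```

```text
barR 130 0.08 off mm 15.58 [291.5  60. ] [287.5 189. ]
barL 130 -0.08 off mm -13.58 [221.5  60. ] [225.5 189. ]
tab 130 0.1 off mm 27.24 [304.5 100. ] [298.5 229. ]
tab11 130 0.1 off mm 26.1 [304.5 100. ] [298.5 229. ]
```

Bar and tablet edge are parallel to within 0.1°, with a gap of about 11.5 mm. I'll lower the bar and close the gap gently.

Call:
servo_tool --rows "0 0 -0.06 0 0 0;0 0 -0.1 0 0 0;0 0 -0.117 0 0 0;0 0 -0.117 0 0 0;0 0 -0.117 0 0 0"

```text
time: 8.78
position: [0.626, -0.0731, 0.0243]
orientation: [[-0.822, -0.57, -0.004], [-0.57, 0.822, 0.001], [0.002, 0.003, -1.0]]
force: [-11.8, 2.0, 21.6]
gripper_width: 0.117
finger_force: 84.6
```

Call:
servo_tool --rows "-0.01 0.014 0 0 0 0;-0.02 0.028 0 0 0 0;-0.0285 0.041 0 0 0 0;-0.0285 0.041 0 0 0 0;-0.0285 0.041 0 0 0 0"

```text
time: 9.4
position: [0.626, -0.0697, 0.0246]
orientation: [[-0.82, -0.572, 0.01], [-0.572, 0.82, -0.007], [-0.004, -0.012, -1.0]]
force: [-0.8, -9.5, 10.4]
gripper_width: 0.119
finger_force: 83.0
```

Call:
servo_tool --rows "-0.003 0.004 0 0 0 0;-0.006 0.008 0 0 0 0;-0.0085 0.0125 0 0 0 0;-0.0085 0.0125 0 0 0 0;-0.0085 0.0125 0 0 0 0"

```text
time: 10.02
position: [0.6256, -0.0672, 0.0247]
orientation: [[-0.82, -0.572, 0.013], [-0.572, 0.82, -0.008], [-0.006, -0.013, -1.0]]
force: [1.7, -9.4, 8.6]
gripper_width: 0.122
finger_force: 82.6
```

```bash
python3 - <<'E'
from h import *
p,R=avg(6)
im,d,_=shot("w5");C=ideal("w5",p,124.75)[2]
a=np.radians(34.75);ex=np.array([np.cos(a),np.sin(a)]);ey=np.array([-ex[1],ex[0]])
cv2.imwrite("pics/w5c.png",cv2.resize(im[40:260,200:420],(600,600)))
E
```

```text
t 10.28 pos [ 0.6256 -0.0672  0.0246] sd [0. 0. 0.] yaw 124.89 F [ 1.2 -9.1  8.1] g 0.116 82.6
```

View pics/w5c.png

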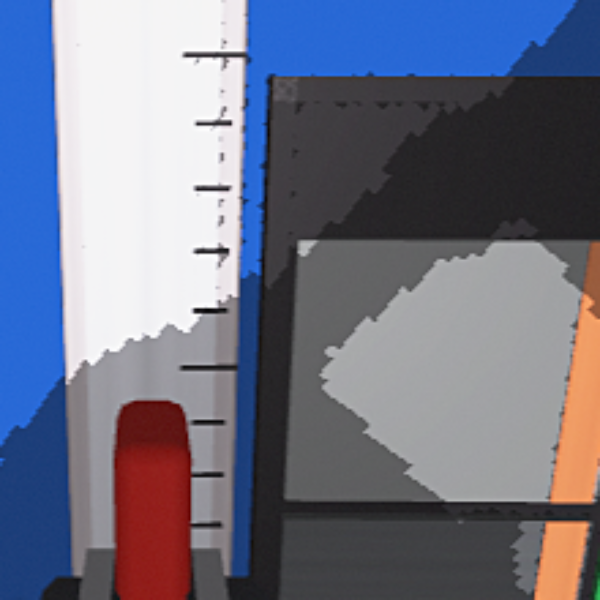

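The bar touched the mat 3 mm earlier than expected and is dragging, leaving a gap of about 5 mm (crop columns 245–268). I'll raise it slightly and glide.

Call:
servo_tool --rows "0.0057 -0.0082 0.01 0 0 0;0.0057 -0.0082 0.0175 0 0 0;0.0057 -0.0082 0.0175 0 0 0;0.0057 -0.0082 0.0175 0 0 0;0.0057 -0.0082 0.0175 0 0 0"

```text
time: 10.95
position: [0.6226, -0.065, 0.0246]
orientation: [[-0.821, -0.57, 0.005], [-0.571, 0.821, -0.002], [-0.003, -0.004, -1.0]]
force: [3.4, -3.2, 2.8]
gripper_width: 0.117
finger_force: 82.0
```

```bash
cat >> h.py <<'E'
def gap(tag,yaw=124.75):
    p,R=avg(6); im,d,_=shot(tag); C=ideal(tag,p,yaw)[2]
    a=np.radians(yaw-90);ex=np.array([np.cos(a),np.sin(a)]);ey=np.array([-ex[1],ex[0]])
    b=cv2.inRange(hsv(im),(95,90,20),(130,255,255))>0
    rows=[v for v in range(75,180) if b[v,275:320].any()]
    eb=edge(b,rows,275,320,True); et=np.array([(275+np.flatnonzero(b[v,275:320])[-1]+.5,v) for v in rows])
    w=et[:,0]-eb[:,0] if len(rows) else []
    print("gap px by row",[(v,x) for v,x in zip(rows,w)][::12],len(rows))
    if len(rows)>10:
        qb=line(C,eb,.019,p[:2],ex,ey); qt=line(C,et,.003,p[:2],ex,ey)
        print("bar/tab ang",np.degrees([qb[0],qt[0]]).round(2),"off mm",np.array([qb[1],qt[1]]).round(5)*1e3)
E
python3 - <<'E'
from h import *
gap("w6")
E
```

```text
t 11.2 pos [ 0.6226 -0.0651  0.0246] sd [0. 0. 0.] yaw 124.79 F [ 3.7 -3.9  3.2] g 0.118 82.0
gap px by row [] 0
```

```bash
python3 - <<'E'
import cv2
im=cv2.imread("pics/w6.png");cv2.imwrite("pics/w6c.png",cv2.resize(im[20:340,200:520],(600,600)))
E
```

```text
(no output)
```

View pics/w6c.png

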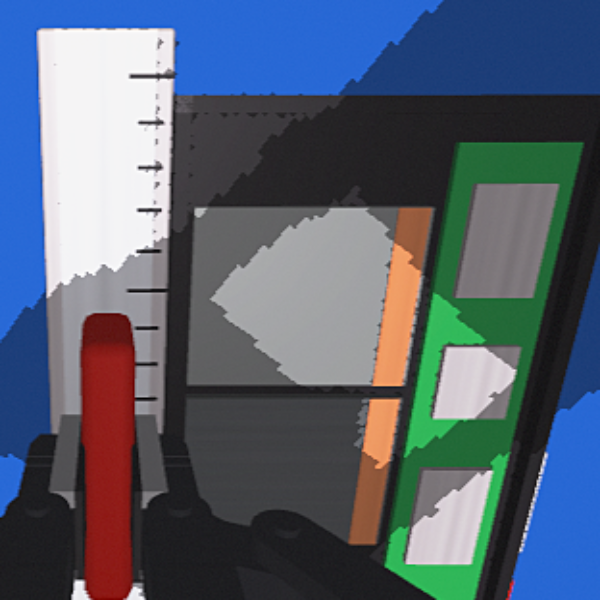

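The bar is flush along the tablet edge, with no blue visible between them (crop column 175). One more small push, then release and rise.

Call:
servo_tool --rows "-0.004 0.006 0 0 0 0;-0.004 0.006 0 0 0 0;-0.002 0.003 0 0 0 0;0.002 -0.003 0 0 0 0;0.002 -0.003 0 0 0 0"

```text
time: 11.88
position: [0.622, -0.0642, 0.0244]
orientation: [[-0.822, -0.57, 0.002], [-0.57, 0.822, 0.001], [-0.002, -0.0, -1.0]]
force: [1.9, -1.1, 6.5]
gripper_width: 0.119
finger_force: 82.4
```

Call:
servo_tool --rows "0 0 0 0 0 0;0 0 0 0 0 0;0 0 0 0 0 0;0 0 0 0 0 0" --gripper -0.3

```text
time: 12.38
position: [0.6201, -0.0647, 0.0226]
orientation: [[-0.822, -0.57, -0.001], [-0.57, 0.822, 0.0], [0.001, 0.001, -1.0]]
force: [-0.0, -0.2, 0.7]
gripper_width: 0.35
finger_force: 0.0
```

Call:
servo_tool --rows "0 0 0.1 0 0 0;0 0 0.3 0 0 0;0 0 0.6 0 0 0;0 0 0.9 0 0 0;0 0 1 0 0 0;0 0 1 0 0 0;0 0 1 0 0 0"

```text
time: 13.25
position: [0.6191, -0.0647, 0.221]
orientation: [[-0.822, -0.57, -0.004], [-0.57, 0.822, 0.001], [0.003, 0.003, -1.0]]
force: [-0.3, -0.2, -0.2]
gripper_width: 0.352
finger_force: 0.0
```

```bash
python3 - <<'E'
from h import *
p,R=avg(6)
im,d,_=shot("w7");C=ideal("w7",p,124.75)[2]
print(proj(C,[[.58,-.009,.011],[.62,-.065,.019]]))
c,r=redgrip(im,C,.045,(.62,-.065));print(r)
E
```

```text
t 13.5 pos [ 0.6192 -0.0647  0.2206] sd [0.0003 0.0001 0.0004] yaw 124.76 F [-0.2 -0.  -0.2] g 0.348 0.0
[[316.74323583 161.01055469]
 [254.63696547 163.53349445]]
(array([ 0.61904138, -0.06616656]), 70.51925659179688, 9.825922012329102, 34.92561340332031)
```

View pics/w7.png

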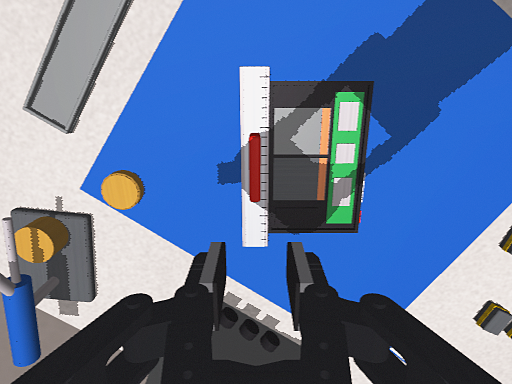

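The straightedge lies along the tablet's plain side with no gap: bar at columns 241–270, tablet at columns 270–373, rows 82–232. I'll measure the tablet pose from this view, then go to the black screen.

```bash
python3 - <<'E'
from h import *
p=np.array([.6192,-.0647,.2206]);im,d,C=ideal("w7",p,124.76)
a=np.radians(34.76);ex=np.array([np.cos(a),np.sin(a)]);ey=np.array([-ex[1],ex[0]])
b=cv2.inRange(hsv(im),(95,90,20),(130,255,255))>0
def ln(e,z,along,perp):
    X=cast(C,e,z)[:,:2]-p[:2];q=np.polyfit(X@along,X@perp,1);return q
cols=range(285,350)
et=np.array([(u,np.flatnonzero(~b[60:120,u])[0]+60-.5) for u in cols])
eb=np.array([(u,200+np.flatnonzero(~b[200:260,u])[-1]+.5) for u in cols])
er=np.array([(340+np.flatnonzero(b[v,340:400])[0]-.5,v) for v in range(95,140)])
el=np.array([(230+np.flatnonzero(~b[v,230:300])[0]-.5,v) for v in range(75,150)])
T=ln(et,.011,ey,ex);B=ln(eb,.011,ey,ex);Rr=ln(er,.011,ex,ey);L=ln(el,.019,ex,ey)
ym=.069 # offsets at bar->tablet middle
vT,vB=np.polyval(T,.065),np.polyval(B,.065)
print("short edges",vT*1e3,vB*1e3,np.degrees([T[0],B[0]]),"len",(vT-vB)*1e3)
print("keyed",Rr[1]*1e3,np.degrees(Rr[0]),"barL",L[1]*1e3,np.degrees(L[0]),"total",(Rr[1]-L[1])*1e3)
contact=((Rr[1]-.108)+(L[1]+.030))/2
c=p[:2]+ex*(vT+vB)/2+ey*(contact+.054);print("contact",contact*1e3,"tablet centre",c)
togo((.377+.08,.338,.2206),90)
s=bot.read_state();print(s["joint_positions"].round(1))
E
```

```text
short edges -84.79364106816571 110.67936843119158 [ 1.22621193e-03 -3.55481754e+01] len -195.47300949935732
keyed 121.2057957781675 0.11384999461846838 barL -15.965990570287945 0.032918002712885246 total 137.17178634845544
contact 13.619902603939774 tablet centre [ 0.59128035 -0.0017678 ]
row [-0.815  2.014 -0.005] [-0.0004 -0.0008 -0.1931]
[ -10.    18.1   94.2    0.    67.9 -134.7]
```

```bash
python3 - <<'E'
from h import *
p=np.array([.6192,-.0647,.2206]);im,d,C=ideal("w7",p,124.76)
a=np.radians(34.76);ex=np.array([np.cos(a),np.sin(a)]);ey=np.array([-ex[1],ex[0]])
b=cv2.inRange(hsv(im),(95,90,20),(130,255,255))>0
eb=np.array([(u,215+np.flatnonzero(b[215:245,u])[0]-.5) for u in range(305,350)])
X=cast(C,eb,.011)[:,:2]-p[:2];q=np.polyfit(X@ey,X@ex,1);vB=np.polyval(q,.065);print(vB*1e3,np.degrees(q[0]),(vB+.0848)*1e3)
c=p[:2]+ex*(vB-.0848)/2+ey*(.01362+.054);print("tablet centre",c)
E
```

```text
86.80726612937426 -0.004355531533121003 171.60726612937427
tablet centre [ 0.58147165 -0.00857475]
```

Call:
servo_tool --rows "-0.2 0.3 0 0 0 -0.05;-0.4 0.6 0 0 0 -0.1;-0.55 0.85 0 0 0 -0.15;-0.65 1 0 0 0 -0.193;-0.65 1 0 0 0 -0.193" --gripper 0

```text
time: 14.18
position: [0.4885, 0.1374, 0.2226]
orientation: [[-1.0, -0.005, -0.002], [-0.005, 1.0, 0.0], [0.002, 0.0, -1.0]]
force: [-0.1, -1.2, -0.7]
gripper_width: 0.499
finger_force: 0.0
```

Call:
servo_tool --rows "-0.05 0.3 0 0 0 0;-0.1 0.6 0 0 0 0;-0.14 0.85 0 0 0 0;-0.165 1 0 0 0 0;-0.165 1 0 0 0 0"

```text
time: 14.8
position: [0.4583, 0.3362, 0.2228]
orientation: [[-1.0, -0.004, 0.0], [-0.004, 1.0, -0.0], [-0.0, -0.0, -1.0]]
force: [0.6, 0.0, 0.4]
gripper_width: 0.502
finger_force: 0.0
```

```bash
python3 - <<'E'
from h import *
p,R=avg(6)
im,d,_=shot("w8");C=ideal("w8",p,90.0)[2]
cv2.imwrite("pics/w8b.png",im)
H=hsv(im)
for z in(.02,): 
  for c in blobs(cv2.inRange(H,(5,150,90),(20,255,255)),60): print(c.mean(0).round(),rect(cast(C,c,z)))
E
```

```text
t 15.05 pos [0.4583 0.3343 0.2228] sd [0.     0.0009 0.0001] yaw 90.04 F [ 0.2  0.1 -0.2] g 0.501 0.0
[  6. 274.] (array([0.59742462, 0.02783858]), 22.996623992919922, 7.287319183349609, 31.98942756652832)
[263.  85.] (array([0.37786621, 0.34161539]), 38.360111236572266, 37.53086471557617, -0.0014801025390625)
```

View pics/w8.png

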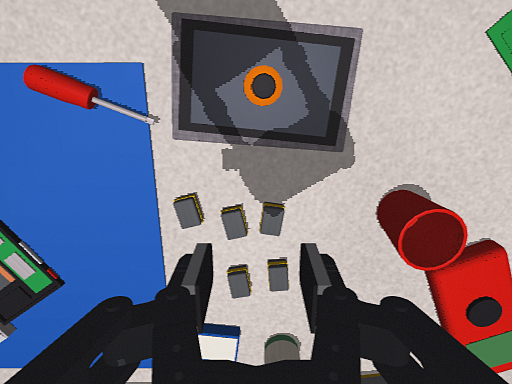

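The black screen is at (265,83) with its lifter knob at (263,85). The weights are at (187,212), (233,222), (272,218), (238,281) and (278,275).

```bash
python3 - <<'E'
from h import *
p=np.array([.4583,.3343,.2228]);im,d,C=ideal("w8",p,90.1);H=hsv(im)
V=im.max(2);roi=np.zeros_like(V);roi[5:150,168:370]=1
for th in(40,50,60):
    m=((V<th)&(roi>0)).astype(np.uint8)
    m=cv2.morphologyEx(m,cv2.MORPH_OPEN,np.ones((3,3)))
    bs=blobs(m,1500)
    for c in bs:
        print(th,c.min(0),c.max(0),rect(cast(C,c,.013)))
        try: print(sides(c,.013,C,.172,.108))
        except Exception as e: print(e)
for v in(30,75,120): print(V[v,165:215].tolist(), V[v,330:375].tolist())
# weights: dark grey tops
E
```

```text
40 [181.  19.] [295.  83.] (array([0.35081744, 0.31537036]), 112.365234375, 59.143455505371094, 84.39033508300781)
expected non-empty vector for x
50 [180.  19.] [296.  83.] (array([0.3508989 , 0.31567709]), 113.70689392089844, 59.245758056640625, 84.39037322998047)
expected non-empty vector for x
60 [179.  18.] [353. 145.] (array([0.37809375, 0.34140988]), 171.83839416503906, 108.22303009033203, 84.143798828125)
slopes deg [ 0.02 -0.02  0.34  1.11]
(array([0.37797744, 0.34154729]), np.float64(84.04224558605057), np.float64(169.82496351042698), np.float64(106.76550461421047))
[207, 214, 215, 216, 217, 224, 166, 116, 135, 101, 63, 68, 69, 67, 68, 64, 44, 30, 30, 33, 29, 30, 27, 32, 33, 31, 32, 31, 35, 55, 64, 65, 59, 56, 48, 43, 39, 35, 32, 27, 24, 29, 28, 27, 31, 29, 30, 31, 30, 34] [125, 126, 121, 119, 121, 121, 127, 135, 132, 132, 122, 115, 124, 128, 130, 125, 128, 127, 121, 122, 124, 122, 113, 112, 118, 116, 115, 124, 128, 127, 129, 129, 120, 190, 214, 211, 214, 212, 208, 206, 203, 202, 203, 206, 209]
[209, 207, 209, 210, 209, 216, 170, 117, 111, 108, 104, 112, 118, 126, 104, 62, 48, 52, 56, 41, 27, 33, 31, 31, 32, 29, 28, 53, 59, 57, 59, 56, 56, 59, 59, 60, 59, 61, 59, 59, 60, 58, 59, 58, 58, 59, 60, 60, 59, 60] [106, 107, 107, 107, 109, 101, 69, 46, 49, 49, 49, 50, 48, 49, 50, 50, 50, 43, 87, 127, 130, 115, 116, 125, 113, 162, 205, 206, 203, 203, 205, 207, 212, 214, 214, 215, 213, 212, 208, 208, 208, 208, 208, 206, 204]
[210, 212, 215, 216, 212, 211, 180, 116, 104, 127, 128, 130, 136, 89, 44, 50, 51, 50, 52, 50, 51, 51, 53, 50, 47, 74, 102, 107, 106, 107, 107, 108, 106, 105, 106, 106, 107, 107, 108, 107, 105, 108, 108, 114, 77, 46, 52, 52, 56, 56] [32, 33, 35, 34, 33, 33, 35, 31, 32, 32, 69, 78, 73, 65, 116, 131, 129, 115, 186, 213, 207, 204, 206, 210, 205, 200, 203, 207, 205, 199, 200, 203, 207, 215, 216, 215, 215, 219, 217, 213, 204, 202, 202, 202, 202]
```

Call:
servo_tool --rows "-0.1 0.01 -0.1 0 0 0.058;-0.2 0.02 -0.2 0 0 0.116;-0.3 0.03 -0.3 0 0 0.174;-0.402 0.036 -0.4 0 0 0.232;-0.402 0.036 -0.5 0 0 0.29;-0.402 0.036 -0.55 0 0 0.348;-0.402 0.036 -0.6 0 0 0.406;-0.402 0.036 -0.614 0 0 0.464"

```text
time: 16.1
position: [0.3774, 0.3411, 0.0998]
orientation: [[-0.108, -0.994, -0.001], [-0.994, 0.108, -0.001], [0.001, 0.001, -1.0]]
force: [-0.7, 0.6, 0.1]
gripper_width: 0.498
finger_force: 0.0
```

Call:
servo_tool --rows "0 0 0 0 0 0.003;0 0 0 0 0 0.003;0 0 0 0 0 0.003"

```text
time: 16.48
position: [0.3777, 0.3422, 0.1008]
orientation: [[-0.105, -0.994, 0.001], [-0.994, 0.105, 0.0], [-0.001, -0.001, -1.0]]
force: [0.0, -0.6, -0.0]
gripper_width: 0.502
finger_force: 0.0
```

```bash
python3 - <<'E'
from h import *
p,R=avg(6);im,d,_=shot("w9");C=ideal("w9",p,np.degrees(np.arctan2(R[1,1],R[0,1])))[2]
for c in blobs(cv2.inRange(hsv(im),(5,150,60),(20,255,255)),100): print(c.min(0),c.max(0),rect(cast(C,c,.02)))
V=im.max(2)
m=cv2.morphologyEx((V<60).astype(np.uint8),cv2.MORPH_OPEN,np.ones((3,3)))
for c in blobs(m,1500): print(c.min(0),c.max(0),rect(cast(C,c,.013)))
E
```

```text
t 16.73 pos [0.3775 0.3423 0.1006] sd [0.0001 0.     0.0001] yaw 174.03 F [-0.4  0.2  0.1] g 0.501 0.0
[228. 171.] [281. 214.] (array([0.37749557, 0.33607202]), 38.64947509765625, 32.90988540649414, -5.95941162109375)
[  6. 123.] [506. 383.] (array([0.38385645, 0.4058335 ]), 465.9468688964844, 238.46803283691406, -5.93798828125)
[311.  83.] [334. 252.] (array([0.32741522, 0.32943207]), 127.6120376586914, 9.10848617553711, 83.7514877319336)
```

Call:
servo_tool --rows "0 0 -0.15 0 0 0;0 0 -0.3 0 0 0;0 0 -0.363 0 0 0;0 0 -0.363 0 0 0;0 0 -0.363 0 0 0"

```text
time: 17.4
position: [0.3782, 0.3429, 0.0287]
orientation: [[-0.103, -0.995, 0.002], [-0.995, 0.103, 0.001], [-0.001, -0.001, -1.0]]
force: [0.8, -0.3, 0.2]
gripper_width: 0.497
finger_force: 0.0
```

Call:
servo_tool --rows "0 0 0 0 0 0;0 0 0 0 0 0;0 0 0 0 0 0;0 0 0 0 0 0;0 0 0 0 0 0" --gripper -1 --grip_force 80

```text
time: 18.02
position: [0.3784, 0.343, 0.0293]
orientation: [[-0.103, -0.995, 0.002], [-0.995, 0.103, 0.001], [-0.002, -0.002, -1.0]]
force: [0.1, -0.8, 6.9]
gripper_width: 0.235
finger_force: 78.1
```

Call:
servo_tool --rows "0 0 0.1 0 0 0;0 0 0.3 0 0 0;0 0 0.45 0 0 0;0 0 0.45 0 0 0;0 0 0.45 0 0 0"

```text
time: 18.65
position: [0.3765, 0.3416, 0.1168]
orientation: [[-0.103, -0.995, -0.001], [-0.995, 0.103, -0.001], [0.001, 0.001, -1.0]]
force: [-0.6, 0.4, -0.8]
gripper_width: 0.24
finger_force: 78.4
```

```bash
python3 - <<'E'
from h import *
p,R=avg(6)
togo((.5815-.012*-.5701*-1*-1,-.0086,p[2]),124.76)
e=np.array([-.570,.8216]); q=np.array([.5815,-.0086])+e*.008; print(q); togo((*q,p[2]),124.76)
E
```

```text
t 18.9 pos [0.3763 0.3414 0.1162] sd [0.0002 0.0002 0.0003] yaw 174.08 F [-0.2 -0.1 -1.3] g 0.239 78.4
row [ 1.059e+00 -1.751e+00 -1.000e-03] [ 2.00e-04 -9.00e-04 -2.74e-01]
[ 0.57694   -0.0020272]
row [ 1.002e+00 -1.718e+00 -1.000e-03] [ 2.00e-04 -9.00e-04 -2.74e-01]
```

Call:
servo_tool --rows "0.12 -0.21 0 0 0 -0.034;0.25 -0.43 0 0 0 -0.068;0.37 -0.64 0 0 0 -0.1;0.5 -0.86 0 0 0 -0.137;0.5 -0.86 0 0 0 -0.137"

```text
time: 19.52
position: [0.479, 0.1675, 0.1174]
orientation: [[-0.513, -0.858, 0.0], [-0.858, 0.513, -0.001], [0.0, -0.001, -1.0]]
force: [0.1, 1.4, -1.5]
gripper_width: 0.236
finger_force: 78.6
```

Call:
servo_tool --rows "0.12 -0.21 0 0 0 -0.034;0.25 -0.43 0 0 0 -0.068;0.37 -0.64 0 0 0 -0.1;0.5 -0.858 0 0 0 -0.137;0.5 -0.858 -0.1 0 0 -0.137;0.5 -0.858 -0.25 0 0 -0.137;0.5 -0.858 -0.25 0 0 -0.137"

```text
time: 20.4
position: [0.5729, 0.0002, 0.0639]
orientation: [[-0.821, -0.571, -0.01], [-0.572, 0.821, 0.001], [0.007, 0.006, -1.0]]
force: [-0.2, -0.4, -1.5]
gripper_width: 0.243
finger_force: 78.8
```

```bash
python3 - <<'E'
from h import *
avg(6); shot("w10")
E
```

```text
t 20.65 pos [ 5.763e-01 -3.000e-04  6.710e-02] sd [0.0019 0.0003 0.0018] yaw 124.85 F [ 0.2  0.2 -1.4] g 0.239 78.7
```

View pics/w10.png

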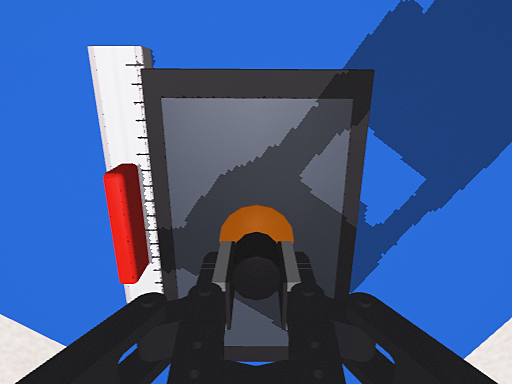

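```bash
cat >> h.py <<'E'
def scr(tag,p,yaw,zt,zb,rl,rr,ct):
    """held screen: right edge (to blue), near short edge, left edge, in tool-aligned axes about TCP p; tool yaw"""
    im,d,C=ideal(tag,p,yaw); a=np.radians(yaw-90);ex=np.array([np.cos(a),np.sin(a)]);ey=np.array([-ex[1],ex[0]])
    b=cv2.inRange(hsv(im),(95,90,20),(130,255,255))>0
    er=np.array([(340+np.flatnonzero(b[v,340:420])[0]-.5,v) for v in rr])
    et=np.array([(u,np.flatnonzero(~b[:,u])[0]-.5) for u in ct])
    V=im.max(2); el=np.array([(k[0]+130-.5,v) for v in rl if len(k:=np.flatnonzero(V[v,130:190]<75))])
    q=[]
    for e,z,A,B in((er,zt,ex,ey),(el,zt,ex,ey),(et,zt,ey,ex)):
        X=cast(C,e,z)[:,:2]-p[:2]; t=np.polyfit(X@A,X@B,1); r=X@B-np.polyval(t,X@A); k=abs(r)<2*np.std(r)+1e-5
        q.append(np.polyfit((X@A)[k],(X@B)[k],1))
    print("deg",np.degrees([t[0] for t in q]).round(2),"off mm",[round(t[1]*1e3,2) for t in q],el[0],el[-1],er[0],er[-1])
E
python3 - <<'E'
from h import *
p,R=avg(6)
shot("w11");z=p[2]-.0163
scr("w11",p,124.82,z,z,range(180,235),range(80,220),range(180,330))
E
```

```text
t 20.95 pos [ 0.5781 -0.0012  0.0688] sd [0.0003 0.0002 0.0003] yaw 124.79 F [ 0.1  0.2 -1.5] g 0.24 78.7
deg [-0.29 -0.3   0.34] off mm [np.float64(54.14), np.float64(-52.51), np.float64(-88.38)] [151.5 180. ] [157.5 234. ] [372.5  80. ] [356.5 219. ]
```

Measured against the tablet, the held screen needs +0.3° of turn, +1.0 mm along its length and about 8.8 mm toward the bar. I'll lower it, then slide it in.

Call:
servo_tool --rows "0.004 0.003 -0.06 0 0 0.0015;0.004 0.003 -0.13 0 0 0.0015;0.004 0.003 -0.178 0 0 0.0015;0.004 0.003 -0.178 0 0 0.0015;0.004 0.003 -0.178 0 0 0.0015"

```text
time: 21.62
position: [0.5781, -0.0008, 0.0319]
orientation: [[-0.819, -0.574, -0.0], [-0.574, 0.819, -0.0], [0.0, 0.0, -1.0]]
force: [0.1, 0.3, -1.7]
gripper_width: 0.238
finger_force: 83.6
```

```bash
python3 - <<'E'
from h import *
p,R=avg(6)
shot("w12");z=p[2]-.0163
scr("w12",p,124.82+.27,z,z,range(180,235),range(110,200),range(180,330))
im,d,C=ideal("w12",p,125.09);c=im.max(2)
print(proj(C,[[.5815-.086*.8215,-.0086-.086*.57,z] for z in(.011,z)]))
for u in(190,240,290): print(c[40:110,u].tolist())
cv2.imwrite("pics/w12c.png",cv2.resize(im[30:190,100:400],(800,427),interpolation=cv2.INTER_CUBIC))
E
```

```text
t 21.88 pos [ 0.5784 -0.0008  0.0323] sd [0.0001 0.     0.0002] yaw 125.03 F [ 0.2 -0.4 -1.1] g 0.241 83.6
deg [-0.23 -0.33 -0.51] off mm [np.float64(54.42), np.float64(-59.54), np.float64(-89.06)] [137.5 180. ] [144.5 234. ] [369.5 110. ] [359.5 199. ]
[[238.25633792  70.233612  ]
 [237.68911958  69.81301417]]
[226, 227, 226, 226, 227, 227, 227, 226, 226, 227, 227, 226, 226, 227, 226, 227, 227, 227, 227, 227, 227, 227, 227, 228, 227, 232, 253, 67, 54, 67, 65, 64, 66, 64, 64, 65, 63, 63, 66, 64, 64, 66, 63, 64, 62, 65, 65, 65, 65, 66, 63, 66, 66, 65, 66, 56, 26, 88, 151, 144, 140, 139, 141, 140, 141, 141, 139, 139, 140, 139]
[227, 227, 226, 226, 227, 227, 227, 227, 227, 227, 227, 227, 227, 227, 227, 227, 227, 227, 227, 227, 227, 227, 227, 227, 227, 232, 253, 65, 55, 66, 63, 63, 62, 62, 63, 63, 62, 64, 61, 63, 64, 65, 64, 64, 63, 63, 65, 63, 63, 63, 63, 63, 63, 64, 63, 63, 40, 99, 160, 152, 150, 149, 150, 150, 148, 148, 148, 148, 147, 146]
[226, 227, 227, 227, 227, 227, 227, 227, 227, 227, 227, 227, 227, 227, 227, 226, 227, 227, 227, 227, 227, 227, 227, 227, 227, 233, 255, 44, 57, 66, 65, 64, 63, 64, 64, 61, 63, 63, 64, 63, 64, 63, 63, 62, 64, 63, 62, 64, 63, 63, 63, 62, 64, 63, 62, 61, 54, 135, 151, 146, 145, 145, 146, 143, 144, 144, 144, 143, 142, 143]
```

View pics/w12c.png

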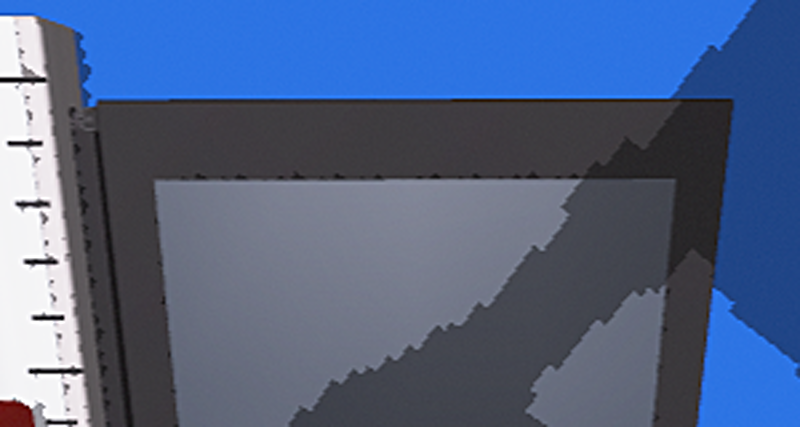

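```bash
python3 - <<'E'
from h import *
im=np.load("w12.npz")["im"]
for u in range(128,146): print(u,im[60:80,u,0].tolist(),im[60:80,u,2].tolist()[5:])
E
```

```text
128 [83, 86, 86, 88, 87, 87, 87, 88, 89, 90, 78, 63, 84, 91, 82, 83, 77, 72, 64, 51] [92, 91, 91, 93, 96, 78, 62, 81, 88, 79, 84, 76, 72, 64, 50]
129 [100, 101, 101, 92, 82, 82, 84, 84, 85, 86, 92, 88, 85, 95, 69, 85, 81, 73, 66, 63] [97, 97, 95, 95, 94, 95, 88, 84, 93, 68, 84, 80, 72, 64, 63]
130 [123, 120, 121, 120, 122, 122, 125, 112, 101, 103, 99, 91, 85, 97, 55, 87, 83, 92, 64, 61] [61, 63, 68, 77, 75, 82, 92, 84, 94, 54, 85, 82, 90, 63, 62]
131 [119, 226, 226, 121, 131, 136, 137, 132, 127, 133, 95, 73, 75, 80, 77, 82, 71, 81, 81, 61] [26, 26, 35, 43, 39, 72, 77, 74, 79, 75, 80, 68, 80, 78, 61]
132 [217, 240, 241, 218, 117, 126, 128, 124, 125, 133, 95, 66, 64, 69, 88, 80, 58, 64, 97, 61] [29, 27, 26, 27, 20, 79, 69, 65, 68, 85, 78, 57, 61, 94, 61]
133 [236, 230, 231, 237, 217, 111, 115, 223, 222, 235, 86, 60, 59, 75, 95, 78, 62, 59, 100, 61] [28, 32, 43, 42, 35, 78, 67, 60, 72, 93, 78, 62, 59, 98, 60]
134 [229, 228, 227, 230, 235, 210, 211, 241, 244, 255, 69, 58, 62, 70, 84, 75, 63, 62, 97, 54] [40, 40, 45, 44, 40, 62, 66, 61, 69, 82, 74, 62, 60, 95, 53]
135 [227, 227, 228, 228,
[... 972 characters left out ...]
62, 64, 64, 64, 64, 64] [45, 43, 38, 52, 66, 65, 65, 63, 64, 61, 63, 62, 62, 64, 62]
142 [226, 227, 227, 226, 227, 231, 246, 133, 33, 64, 65, 62, 64, 63, 64, 64, 65, 64, 65, 66] [46, 43, 36, 51, 67, 63, 62, 62, 62, 62, 62, 63, 64, 63, 63]
143 [227, 227, 227, 227, 227, 230, 246, 134, 33, 65, 64, 66, 64, 64, 65, 65, 64, 65, 63, 64] [44, 47, 38, 51, 67, 63, 64, 63, 62, 64, 64, 62, 63, 62, 63]
144 [227, 226, 227, 226, 227, 231, 246, 134, 31, 63, 66, 65, 62, 64, 65, 64, 64, 64, 65, 64] [46, 45, 38, 49, 66, 65, 62, 63, 63, 63, 62, 64, 63, 65, 63]
145 [227, 227, 227, 227, 227, 230, 245, 135, 32, 62, 64, 63, 64, 63, 66, 64, 65, 65, 66, 64] [43, 42, 39, 51, 66, 62, 61, 63, 61, 63, 63, 63, 65, 65, 62]
```

The tablet's near edge is at row 69.5 and the screen's at about 67.2, so the screen needs about 1.1 mm more along its length. I'll apply that and slide toward the bar.

Call:
servo_tool --rows "0.012 -0.012 0 0 0 0;0.02 -0.022 0 0 0 0;0.027 -0.03 0 0 0 0;0.027 -0.03 0 0 0 0;0.027 -0.03 0 0 0 0"

```text
time: 22.55
position: [0.5835, -0.0067, 0.0321]
orientation: [[-0.819, -0.574, -0.0], [-0.574, 0.819, -0.0], [0.0, 0.0, -1.0]]
force: [-0.2, 1.7, -1.4]
gripper_width: 0.238
finger_force: 83.6
```

```bash
python3 - <<'E'
from h import *
p,R=avg(4); shot("w13")
im=np.load("w13.npz")["im"]
for v in(110,150): print(v,im.max(2)[v,95:150].tolist())
for u in (106,110,114,118,122,126,150,250,330): print(u,im[60:78,u,0].tolist())
E
```

```text
t 22.7 pos [ 0.5835 -0.0067  0.0321] sd [0. 0. 0.] yaw 125.04 F [-0.2  1.  -1.5] g 0.24 83.6
110 [245, 246, 246, 246, 246, 246, 245, 245, 244, 244, 243, 243, 243, 245, 245, 245, 245, 246, 245, 246, 245, 245, 245, 245, 245, 245, 245, 245, 245, 245, 245, 246, 246, 246, 247, 254, 215, 111, 113, 225, 241, 238, 241, 235, 215, 130, 50, 58, 61, 63, 61, 63, 61, 62, 60]
150 [245, 245, 244, 244, 245, 245, 245, 245, 246, 246, 245, 245, 245, 245, 244, 243, 242, 242, 244, 244, 244, 245, 245, 245, 245, 245, 245, 245, 245, 245, 245, 245, 246, 247, 249, 250, 250, 249, 249, 250, 245, 238, 241, 239, 237, 237, 238, 235, 224, 162, 82, 52, 60, 60, 60]
106 [246, 246, 246, 246, 246, 246, 246, 246, 246, 246, 246, 246, 246, 246, 246, 246, 246, 246]
110 [247, 246, 245, 245, 245, 245, 245, 246, 246, 246, 246, 245, 246, 246, 246, 246, 246, 246]
114 [255, 247, 246, 246, 245, 245, 246, 246, 245, 245, 245, 245, 245, 245, 245, 245, 245, 245]
118 [255, 247, 246, 246, 245, 245, 246, 245, 245, 245, 245, 245, 245, 245, 245, 245, 245, 245]
122 [227, 253, 248, 246, 246, 246, 246, 246, 246, 246, 246, 246, 246, 246, 246, 246, 246, 246]
126 [240, 228, 231, 230, 136, 171, 205, 235, 219, 218, 242, 240, 239, 249, 245, 250, 248, 248]
150 [223, 224, 225, 227, 229, 233, 251, 69, 42, 61, 62, 64, 61, 65, 62, 63, 61, 64]
250 [223, 223, 223, 223, 224, 228, 248, 72, 44, 62, 61, 63, 61, 63, 61, 60, 61, 60]
330 [223, 223, 223, 223, 224, 230, 255, 9, 51, 62, 62, 62, 61, 60, 60, 63, 62, 62]
```

Call:
servo_tool --rows "0.002 -0.003 0 0 0 0;0.004 -0.006 0 0 0 0;0.004 -0.006 0 0 0 0;0.004 -0.006 0 0 0 0"

```text
time: 23.25
position: [0.5838, -0.0072, 0.0321]
orientation: [[-0.819, -0.574, -0.001], [-0.574, 0.819, 0.001], [0.0, 0.001, -1.0]]
force: [-1.8, 4.4, 0.5]
gripper_width: 0.244
finger_force: 83.7
```

Call:
servo_tool --rows "0 0 -0.004 0 0 0;0 0 -0.008 0 0 0;0 0 -0.012 0 0 0;0 0 -0.012 0 0 0;0 0 -0.012 0 0 0"

```text
time: 23.88
position: [0.5835, -0.0075, 0.0297]
orientation: [[-0.819, -0.574, -0.002], [-0.574, 0.819, 0.001], [0.001, 0.002, -1.0]]
force: [-2.4, 4.3, 2.0]
gripper_width: 0.238
finger_force: 84.0
```

```bash
python3 - <<'E'
from h import *
p,R=avg(4); shot("w14")
im=np.load("w14.npz")["im"]
for u in (126,130,134,138,142,150,200,250,300,330): print(u,im[60:78,u,0].tolist())
for v in (150,180,200): print(v,im[v,340:390,0].tolist())
E
```

```text
t 24.02 pos [ 0.5835 -0.0075  0.0297] sd [0. 0. 0.] yaw 125.02 F [-2.5  4.2  2.1] g 0.238 84.0
126 [255, 240, 236, 241, 225, 108, 105, 223, 239, 234, 233, 232, 223, 223, 228, 215, 139, 224]
130 [244, 248, 240, 238, 238, 238, 236, 236, 236, 235, 235, 235, 235, 236, 236, 236, 236, 236]
134 [82, 85, 92, 99, 84, 112, 112, 120, 125, 136, 89, 95, 108, 123, 175, 179, 190, 196]
138 [85, 86, 86, 85, 86, 88, 90, 57, 44, 62, 62, 62, 58, 56, 56, 56, 61, 30]
142 [85, 85, 85, 87, 86, 87, 91, 59, 46, 64, 61, 61, 62, 63, 63, 61, 63, 63]
150 [222, 222, 223, 225, 227, 230, 244, 130, 34, 61, 64, 61, 60, 64, 62, 61, 63, 61]
200 [222, 223, 222, 222, 223, 226, 241, 129, 32, 63, 62, 61, 63, 62, 63, 61, 62, 59]
250 [222, 222, 223, 222, 223, 227, 248, 65, 38, 64, 62, 63, 59, 61, 61, 62, 60, 62]
300 [223, 222, 222, 222, 223, 228, 249, 63, 38, 64, 61, 60, 61, 61, 60, 60, 60, 60]
330 [222, 222, 222, 222, 223, 227, 248, 63, 39, 63, 61, 61, 62, 63, 61, 61, 60, 61]
150 [120, 122, 121, 120, 120, 118, 119, 125, 84, 36, 47, 59, 59, 58, 59, 60, 59, 57, 60, 60, 58, 59, 57, 58, 55, 31, 212, 235, 225, 223, 222, 223, 223, 225, 234, 171, 111, 121, 126, 128, 129, 132, 130, 131, 128, 130, 130, 130, 130, 130]
180 [117, 116, 117, 116, 119, 100, 67, 54, 58, 59, 58, 57, 57, 58, 59, 56, 58, 59, 57, 57, 54, 46, 60, 208, 231, 224, 224, 223, 223, 223, 222, 223, 223, 222, 222, 223, 223, 223, 223, 223, 223, 223, 223, 222, 223, 223, 223, 223, 222, 223]
200 [111, 112, 116, 107, 61, 46, 57, 59, 59, 56, 56, 57, 57, 57, 57, 59, 59, 55, 54, 39, 163, 229, 227, 223, 222, 223, 223, 223, 223, 223, 223, 223, 223, 224, 223, 223, 222, 222, 223, 223, 223, 223, 223, 223, 222, 223, 223, 223, 223, 223]
```

Call:
servo_tool --rows "0 0 -0.003 0 0 0;0 0 -0.003 0 0 0;0 0 -0.003 0 0 0"

```text
time: 24.45
position: [0.5834, -0.0076, 0.0294]
orientation: [[-0.819, -0.574, -0.002], [-0.574, 0.819, 0.001], [0.001, 0.002, -1.0]]
force: [-3.9, 3.7, 3.8]
gripper_width: 0.241
finger_force: 84.2
```

Call:
servo_tool --rows "0 0 0 0 0 0;0 0 0 0 0 0;0 0 0 0 0 0;0 0 0 0 0 0" --gripper 0

```text
time: 24.95
position: [0.5847, -0.0083, 0.0293]
orientation: [[-0.819, -0.574, 0.001], [-0.574, 0.819, -0.0], [-0.0, -0.001, -1.0]]
force: [-0.1, 0.4, 0.5]
gripper_width: 0.498
finger_force: 0.0
```

Call:
servo_tool --rows "0 0 0.15 0 0 0;0.05 -0.07 0.4 0 0 0;0.1 -0.14 0.7 0 0 0;0.18 -0.28 0.95 0 0 0;0.18 -0.28 0.95 0 0 0;0.18 -0.28 0.95 0 0 0;0.18 -0.28 0.95 0 0 0"

```text
time: 25.82
position: [0.6185, -0.0632, 0.2166]
orientation: [[-0.819, -0.574, -0.005], [-0.574, 0.819, 0.001], [0.003, 0.003, -1.0]]
force: [-0.2, 0.2, 0.3]
gripper_width: 0.494
finger_force: 0.0
```

```bash
cat >> h.py <<'E'
def fit(tag,zt,p=None,yaw=124.76):
    """bar + tablet/screen silhouette from over it, in axes of the tablet (34.76 deg), world coords"""
    if p is None: p,R=avg(6); shot(tag); yaw=np.degrees(np.arctan2(R[1,1],R[0,1]))
    im,d,C=ideal(tag,p,yaw)
    a=np.radians(34.76);ex=np.array([np.cos(a),np.sin(a)]);ey=np.array([-ex[1],ex[0]])
    b=cv2.inRange(hsv(im),(95,90,20),(130,255,255))>0
    o=np.array([.5815,-.0086])
    S=lambda s,t,z:proj(C,[[*(o+ex*s+ey*t),z]])[0]
    res={}
    for n,s,t,ds,dt in(("near",-.086,0,-1,0),("far",.086,0,1,0),("keyed",-.05,.054,0,1)):
        for zz in(zt,):
            pts=[]
            for k in np.linspace(-.035,.035,40) if ds else np.linspace(-.025,.02,30):
                i,u=(s,t+k) if ds else (s+k,t)
                # walk outward from 8 mm inside to 8 mm outside, find first blue
                w=np.linspace(-.008,.008,161); q=np.array([S(i+ds*x,u+dt*x,zz) for x in w])
                uv=np.round(q).astype(int); ok=(uv[:,1]>=0)&(uv[:,1]<384)
                val=np.array([b[y,x] if g else False for (x,y),g in zip(uv,ok)])
                if val.any(): pts.append((u if ds else i,w[np.flatnonzero(val)[0]]*1e3))
            pts=np.array(pts); q=np.polyfit(pts[:,0],pts[:,1],1)
            print(n,"out mm",round(np.median(pts[:,1]),2),"deg",round(np.degrees(np.arctan(q[0]*1e-3)),2),len(pts),"pt",S(s,t,zz).round())
E
python3 - <<'E'
from h import *
print("before");fit("w7",.011,np.array([.6192,-.0647,.2206]))
print("now");fit("w15",.014)
print(redgrip(load("w15")[0],ideal("w15",bot.read_state()["position"],124.9)[2],.045,(.62,-.065))[1])
E
```

```text
before
near out mm -0.1 deg -0.0 40 pt [321.  80.]
far out mm -0.2 deg -0.02 40 pt [312. 233.]
keyed out mm -0.4 deg 0.09 30 pt [370. 116.]
now
t 26.07 pos [ 0.619  -0.0633  0.2172] sd [0.0005 0.0001 0.0005] yaw 125.07 F [-0.  -0.1 -0. ] g 0.501 0.0
near out mm 0.45 deg 0.29 40 pt [322.  80.]
far out mm -1.6 deg -0.3 40 pt [311. 235.]
keyed out mm -0.8 deg 0.61 30 pt [371. 117.]
(array([ 0.61928864, -0.06606995]), 70.99297332763672, 10.696022987365723, 35.764915466308594)
```

```bash
python3 - <<'E'
from h import *
for tag,p,yaw in(("w7",np.array([.6192,-.0647,.2206]),124.76),("w15",np.array([.619,-.0633,.2172]),125.05)):
    im,d,C=ideal(tag,p,yaw);V=im.max(2);b=cv2.inRange(hsv(im),(95,90,20),(130,255,255))>0
    a=np.radians(34.76);ex=np.array([np.cos(a),np.sin(a)]);ey=np.array([-ex[1],ex[0]])
    def L(e,z):
        X=cast(C,e,z)[:,:2]-[.5815,-.0086];q=np.polyfit(X@ex,X@ey,1);r=X@ey-np.polyval(q,X@ex);k=abs(r)<.001
        q=np.polyfit((X@ex)[k],(X@ey)[k],1);return np.degrees(q[0]).round(2),(q[1]*1e3).round(2)
    rows=range(90,128)
    el=np.array([(225+np.flatnonzero(~b[v,225:300])[0]-.5,v) for v in rows])
    er=np.array([(255+np.flatnonzero(V[v,255:300]<110)[0]-.5,v) for v in rows])
    print(tag,"barL",L(el,.019),"bar right/dark",L(er,.019))
    e1=np.array([(u,np.flatnonzero(~b[30:100,u])[0]+29.5) for u in range(246,264)])
    X=cast(C,e1,.019)[:,:2]-[.5815,-.0086];print("bar end",np.median(X@ex)*1e3)
    for v in(95,120,210): print(v,V[v,232:290].tolist())
E
```

```text
w7 barL (np.float64(-0.92), np.float64(-84.74)) bar right/dark (np.float64(-1.36), np.float64(-55.23))
bar end -99.75744682959163
95 [217, 217, 217, 218, 217, 218, 221, 162, 246, 249, 241, 244, 245, 245, 245, 245, 245, 246, 246, 246, 245, 245, 245, 245, 245, 245, 245, 245, 245, 246, 248, 249, 251, 247, 246, 250, 245, 139, 45, 70, 72, 72, 72, 71, 72, 70, 70, 71, 69, 71, 71, 70, 70, 70, 70, 72, 70, 69]
120 [216, 217, 217, 217, 216, 216, 217, 216, 217, 244, 239, 240, 245, 245, 245, 245, 245, 246, 246, 245, 245, 244, 244, 245, 245, 245, 245, 245, 245, 246, 246, 247, 248, 244, 242, 254, 196, 57, 64, 69, 51, 45, 166, 192, 192, 130, 82, 174, 148, 98, 103, 104, 103, 103, 104, 102, 105, 104]
210 [215, 216, 216, 216, 216, 215, 216, 216, 220, 171, 212, 233, 228, 241, 244, 243, 241, 241, 243, 242, 242, 243, 242, 242, 242, 242, 243, 242, 242, 243, 245, 251, 219, 220, 186, 104, 62, 31, 33, 36, 38, 37, 39, 35, 38, 37, 41, 37, 37, 40, 37, 40, 39, 37, 36, 38, 36, 36]
w15 barL (np.float64(-0.69), np.float64(-84.38)) bar right/dark (np.float64(-0.91), np.float64(-54.29))
bar end -99.8650062304045
95 [217, 217, 217, 217, 218, 221, 173, 247, 249, 242, 244, 246, 246, 245, 245, 245, 246, 246, 246, 245, 245, 245, 245, 245, 245, 245, 245, 246, 250, 255, 255, 255, 231, 241, 254, 250, 161, 46, 67, 70, 70, 69, 68, 67, 53, 122, 142, 139, 137, 139, 137, 135, 135, 137, 136, 136, 136, 136]
120 [216, 217, 216, 217, 216, 216, 215, 223, 245, 238, 239, 245, 245, 245, 245, 245, 246, 246, 245, 245, 244, 244, 245, 245, 245, 245, 245, 245, 245, 245, 246, 249, 202, 218, 249, 205, 87, 55, 66, 67, 68, 65, 69, 63, 81, 127, 145, 103, 69, 75, 78, 77, 79, 76, 77, 78, 79, 76]
210 [215, 216, 215, 215, 215, 215, 216, 218, 189, 214, 236, 155, 229, 246, 243, 240, 241, 243, 242, 242, 242, 242, 242, 242, 242, 242, 242, 242, 243, 245, 253, 225, 124, 121, 105, 56, 29, 36, 36, 37, 36, 36, 48, 64, 69, 69, 66, 68, 66, 67, 68, 67, 68, 67, 66, 68, 67, 68]
```

The screen touches the bar with no seam and the bar hasn't moved. The screen is within about 0.7 mm lengthwise. Now the weights: I'll go over them and measure.

Call:
servo_tool --rows "0.02 0.3 0 0 0 -0.05;0.04 0.6 0 0 0 -0.1;0.06 0.85 0 0 0 -0.15;0.08 1 0 0 0 -0.195;0.08 1 0 0 0 -0.195" --gripper 0.3

```text
time: 26.75
position: [0.6363, 0.1386, 0.219]
orientation: [[-1.0, -0.003, 0.0], [-0.003, 1.0, 0.0], [-0.0, 0.0, -1.0]]
force: [-0.7, -1.1, 0.6]
gripper_width: 0.652
finger_force: 0.0
```

Call:
servo_tool --rows "0.03 0.3 0 0 0 0;0.05 0.6 0 0 0 0;0.05 0.87 0 0 0 0;0.05 0.87 0 0 0 0;0.05 0.87 0 0 0 0"

```text
time: 27.38
position: [0.6463, 0.3087, 0.2187]
orientation: [[-1.0, 0.001, -0.001], [0.001, 1.0, -0.002], [0.001, -0.002, -1.0]]
force: [0.9, 0.2, 0.5]
gripper_width: 0.652
finger_force: 0.0
```

```bash
cat >> h.py <<'E'
def weights(tag,fresh=True,region=((.42,.70),(.215,.45))):
    """dark tops at z=22 mm: list of centre, size, yaw of the 34 mm axis"""
    p,R=avg(6); shot(tag); yaw=np.degrees(np.arctan2(R[1,1],R[0,1])); im,d,C=ideal(tag,p,yaw)
    H=hsv(im); m=((H[...,1]<70)&(H[...,2]<135)&(H[...,2]>60)).astype(np.uint8)
    m=cv2.morphologyEx(m,cv2.MORPH_OPEN,np.ones((3,3)))
    out=[]
    for c in blobs(m,250,2500):
        r=rect(cast(C,c,.022))
        if 27<r[1]<42 and 18<r[2]<30 and region[0][0]<r[0][0]<region[0][1] and region[1][0]<r[0][1]<region[1][1]:
            out.append(r);print("wt px",c.mean(0).round(),r[0].round(4),np.round(r[1:],1))
    return p,yaw,out
E
python3 - <<'E'
from h import *
p,yaw,o=weights("w16")
E
```

```text
t 27.62 pos [0.6466 0.3082 0.219 ] sd [0.0001 0.0003 0.0002] yaw 89.86 F [-0.   0.  -0.1] g 0.651 0.0
```

```bash
python3 - <<'E'
from h import *
p=np.array([.6466,.3082,.219]);im,d,C=ideal("w16",p,89.9);H=hsv(im)
for x in((.516,.252),(.526,.349),(.53,.3055),(.6027,.357),(.612,.309)):
    u,v=proj(C,[[*x,.022]])[0].round().astype(int); print(u,v,H[v-25:v+26:5,u].tolist())
for c in blobs((cv2.inRange(H,(0,0,0),(180,120,140))),100,4000): print(c.min(0),c.max(0),rect(cast(C,c,.022)))
E
```

```text
195 30 [[12, 13, 97], [8, 18, 208], [100, 14, 54], [110, 14, 54], [110, 14, 53], [110, 14, 55], [114, 23, 56], [130, 14, 53], [113, 18, 56], [100, 14, 55], [16, 77, 99]]
298 41 [[11, 19, 110], [4, 18, 115], [98, 18, 56], [120, 13, 57], [110, 13, 57], [108, 17, 76], [108, 18, 71], [120, 13, 76], [120, 15, 101], [114, 63, 61], [9, 17, 192]]
252 46 [[4, 16, 109], [8, 19, 106], [120, 13, 61], [105, 9, 54], [105, 9, 56], [100, 14, 56], [100, 14, 53], [115, 15, 103], [115, 15, 101], [113, 21, 99], [5, 14, 198]]
303 123 [[10, 20, 194], [9, 19, 190], [117, 28, 81], [110, 15, 99], [108, 13, 98], [120, 11, 48], [113, 18, 57], [120, 14, 56], [120, 9, 54], [5, 14, 109], [10, 14, 109]]
256 132 [[9, 18, 184], [7, 16, 203], [118, 117, 37], [107, 18, 100], [108, 13, 98], [115, 15, 99], [108, 13, 97], [105, 10, 50], [110, 14, 55], [8, 19, 110], [9, 16, 113]]
[474.  92.] [511. 225.] (array([0.64800458, 0.55756689]), 147.25718688964844, 35.76563262939453, 8.726252555847168)
[ 0. 79.] [ 52. 180.] (array([0.61807831, 0.06866756]), 107.11676025390625, 52.726036071777344, -14.227470397949219)
[422.  32.] [466.  74.] (array([0.54221124, 0.48632126]), 57.56727981567383, 18.911325454711914, 53.627037048339844)
```

```bash
sed -i 's/m=((H\[...,1\]<70)&(H\[...,2\]<135)&(H\[...,2\]>60)).astype(np.uint8)/m=((H[...,0]>85)\&(H[...,0]<150)\&(H[...,2]<125)\&(H[...,1]<90)).astype(np.uint8)/' h.py; python3 - <<'E'
from h import *
p,yaw,o=weights("w17")
E
```

```text
t 27.93 pos [0.6466 0.3092 0.2193] sd [0.0001 0.0004 0.    ] yaw 89.88 F [-0.2 -0.1  0. ] g 0.65 0.0
wt px [258. 133.] [0.6134 0.3118] [33.1 22.   9.8]
wt px [305. 124.] [0.604  0.3603] [33.  23.4  4.2]
wt px [253.  48.] [0.532  0.3078] [33.  22.2 13. ]
wt px [299.  43.] [0.5277 0.3516] [33.4 23.1 -9.4]
wt px [197.  32.] [0.518  0.2547] [33.5 23.2 14.8]
```

```bash
cat >> h.py <<'E'
def slot(s,t):
    a=np.radians(34.76);return np.array([.5815+s*np.cos(a)-t*np.sin(a),-.0086+s*np.sin(a)+t*np.cos(a)])
def d(p0,y0,p1,y1): return np.round((np.array(p1)-np.array(p0))/.2,4), round((y1-y0)/180,4)
E
python3 - <<'E'
from h import *
P0=(.6466,.309,.219);A=(.518,.2547)
print(d(P0,89.9,(*A,.10),14.8))
S=[slot(-.05,-.034),slot(.05,-.034),slot(-.05,.034),slot(.05,.034),slot(-.064,0)]
print(np.round(S,4)); print(d((*A,.1),14.8,(*S[0],.1),34.76))
E
```

```text
(array([-0.643 , -0.2715, -0.595 ]), -0.4172)
[[ 0.5598 -0.065 ]
 [ 0.642  -0.008 ]
 [ 0.521  -0.0092]
 [ 0.6032  0.0478]
 [ 0.5289 -0.0451]]
(array([ 0.209 , -1.5987,  0.    ]), 0.1109)
```

Call:
servo_tool --rows "-0.1 -0.05 0 0 0 -0.055;-0.25 -0.1 0 0 0 -0.11;-0.4 -0.15 0 0 0 -0.165;-0.55 -0.2 -0.1 0 0 -0.22;-0.643 -0.2715 -0.25 0 0 -0.275;-0.643 -0.2715 -0.4 0 0 -0.33;-0.643 -0.2715 -0.55 0 0 -0.385;-0.643 -0.2715 -0.595 0 0 -0.417" --gripper 0.2

```text
time: 28.98
position: [0.516, 0.2551, 0.0979]
orientation: [[-0.253, 0.967, -0.004], [0.967, 0.253, -0.002], [-0.001, -0.004, -1.0]]
force: [0.1, -0.1, -0.2]
gripper_width: 0.604
finger_force: 0.0
```

Call:
servo_tool --rows "0 0 0 0 0 0;0 0 -0.2 0 0 0;0 0 -0.4 0 0 0;0 0 -0.48 0 0 0;0 0 -0.48 0 0 0;0 0 -0.48 0 0 0"

```text
time: 29.72
position: [0.5194, 0.2564, 0.0059]
orientation: [[-0.257, 0.966, 0.003], [0.966, 0.257, 0.001], [0.0, 0.003, -1.0]]
force: [0.6, -0.1, 0.4]
gripper_width: 0.599
finger_force: 0.0
```

Call:
servo_tool --rows "0 0 0 0 0 0;0 0 0 0 0 0;0 0 0 0 0 0;0 0 0 0 0 0;0 0 0 0 0 0" --gripper -1 --grip_force 60

```text
time: 30.35
position: [0.5196, 0.2565, 0.0062]
orientation: [[-0.257, 0.966, 0.004], [0.966, 0.257, 0.001], [0.001, 0.004, -1.0]]
force: [-0.9, -0.5, 6.1]
gripper_width: 0.381
finger_force: 61.3
```

Call:
servo_tool --rows "0 0 0.15 0 0 0;0 0 0.35 0 0 0;0 0 0.48 0 0 0;0 0 0.48 0 0 0"

```text
time: 30.85
position: [0.5199, 0.2566, 0.1028]
orientation: [[-0.257, 0.966, 0.006], [0.966, 0.257, 0.002], [0.001, 0.006, -1.0]]
force: [0.3, 0.6, -2.2]
gripper_width: 0.383
finger_force: 60.5
```

```bash
python3 - <<'E'
from h import *
p,R=avg(6); print(d(p,np.degrees(np.arctan2(R[1,1],R[0,1])),(*slot(-.05,-.034),.1),34.76))
E
```

```text
t 31.1 pos [0.5174 0.2556 0.0998] sd [0.0013 0.0005 0.0016] yaw 14.87 F [-0.2  0.2 -1.9] g 0.381 60.5
(array([ 2.1220e-01, -1.6031e+00,  1.2000e-03]), np.float64(0.1105))
```

Call:
servo_tool --rows "0.03 -0.25 0 0 0 0.03;0.06 -0.5 0 0 0 0.06;0.1 -0.75 0 0 0 0.09;0.13 -1 0 0 0 0.1105;0.13 -1 0 0 0 0.1105"

```text
time: 31.72
position: [0.5433, 0.0525, 0.0989]
orientation: [[-0.566, 0.824, -0.002], [0.824, 0.566, -0.001], [0.001, -0.002, -1.0]]
force: [-0.3, 0.7, -1.7]
gripper_width: 0.383
finger_force: 60.4
```

Call:
servo_tool --rows "0.03 -0.25 0 0 0 0;0.06 -0.5 0 0 0 0;0.082 -0.603 0 0 0 0;0.082 -0.603 0 0 0 0;0.082 -0.603 -0.15 0 0 0;0.082 -0.603 -0.3 0 0 0;0.082 -0.603 -0.4 0 0 0;0.082 -0.603 -0.405 0 0 0"

```text
time: 32.72
position: [0.5602, -0.0634, 0.0188]
orientation: [[-0.571, 0.821, -0.001], [0.821, 0.571, 0.001], [0.001, -0.0, -1.0]]
force: [-1.2, 0.9, 1.7]
gripper_width: 0.382
finger_force: 64.2
```

```bash
python3 - <<'E'
from h import *
avg(5); print(slot(-.05,-.034))
E
```

```text
t 32.92 pos [ 0.5602 -0.0637  0.019 ] sd [0.     0.0003 0.0001] yaw 34.82 F [-0.3 -0.1 -0.7] g 0.38 63.7
[ 0.55980739 -0.06503962]
```

Call:
servo_tool --rows "0 0 0 0 0 0;0 0 0 0 0 0;0 0 0 0 0 0" --gripper 0.05

```text
time: 33.3
position: [0.5604, -0.065, 0.0194]
orientation: [[-0.57, 0.822, 0.0], [0.822, 0.57, -0.0], [-0.0, 0.0, -1.0]]
force: [-0.7, 0.4, 0.1]
gripper_width: 0.526
finger_force: 0.0
```

Call:
servo_tool --rows "0 0 0.1 0 0 0;0 0 0.3 0 0 0;0 0.1 0.6 0 0 0;0 0.35 0.8 0 0 -0.03;0 0.6 0.9 0 0 -0.06;0.03 0.85 0.9 0 0 -0.09;0.05 1 0.9 0 0 -0.13;0.05 1 0.9 0 0 -0.13"

```text
time: 34.3
position: [0.5705, 0.1372, 0.2009]
orientation: [[-0.201, 0.98, 0.002], [0.98, 0.201, 0.001], [0.0, 0.002, -1.0]]
force: [-0.1, -1.0, 0.1]
gripper_width: 0.522
finger_force: 0.0
```

Call:
servo_tool --rows "0 0.2 0 0 0 0;0 0.47 0 0 0 0;0 0.47 0 0 0 0;0 0.47 0 0 0 0" --gripper 0.2

```text
time: 34.8
position: [0.5701, 0.228, 0.1995]
orientation: [[-0.198, 0.98, 0.0], [0.98, 0.198, -0.001], [-0.001, -0.0, -1.0]]
force: [-0.1, -0.7, 0.4]
gripper_width: 0.601
finger_force: 0.0
```

```bash
python3 - <<'E'
from h import *
p,yaw,o=weights("w18")
for r in o: print(d(p,yaw,(*r[0],.10),r[3]))
E
```

```text
t 35.05 pos [0.5702 0.2276 0.1994] sd [0.0001 0.0002 0.0001] yaw 11.31 F [ 0.  -0.2 -0. ] g 0.602 0.0
wt px [319.  94.] [0.6131 0.3121] [33.  22.5 11.3]
wt px [232.  79.] [0.5318 0.3081] [32.5 22.8 11.3]
wt px [324.  35.] [0.6038 0.3609] [32.8 23.3  5. ]
wt px [236.  24.] [0.5263 0.3522] [30.4 23.2 -8.8]
(array([ 0.2146,  0.4224, -0.4968]), np.float64(-0.0))
(array([-0.192 ,  0.4022, -0.4968]), np.float64(0.0))
(array([ 0.1677,  0.6661, -0.4968]), np.float64(-0.0352))
(array([-0.2196,  0.6227, -0.4968]), np.float64(-0.1114))
```

Call:
servo_tool --rows "-0.1 0.2 -0.15 0 0 0.004;-0.192 0.402 -0.3 0 0 0.004;-0.192 0.402 -0.5 0 0 0.004;-0.192 0.402 -0.6 0 0 0.004;-0.192 0.402 -0.8 0 0 0.004;-0.192 0.402 -0.977 0 0 0.004;-0.192 0.402 -0.977 0 0 0.004;-0.192 0.402 -0.977 0 0 0.004" --gripper 0.2

```text
time: 36.1
position: [0.5333, 0.3096, 0.0052]
orientation: [[-0.208, 0.978, 0.002], [0.978, 0.208, 0.001], [0.001, 0.002, -1.0]]
force: [0.8, -0.7, -0.8]
gripper_width: 0.602
finger_force: 0.0
```

Call:
servo_tool --rows "0 0 0 0 0 0;0 0 0 0 0 0;0 0 0 0 0 0;0 0 0 0 0 0;0 0 0 0 0 0" --gripper -1

```text
time: 36.72
position: [0.534, 0.3105, 0.0064]
orientation: [[-0.209, 0.978, 0.004], [0.978, 0.209, 0.002], [0.001, 0.005, -1.0]]
force: [-0.1, -0.8, 6.4]
gripper_width: 0.379
finger_force: 61.8
```

Call:
servo_tool --rows "0 0 0.15 0 0 0;0 0 0.35 0 0 0;0 0 0.48 0 0 0;0.08 -0.25 0.48 0 0 0.03;0.17 -0.5 0.48 0 0 0.06;0.25 -0.75 0.48 0 0 0.09;0.33 -1 0.48 0 0 0.126;0.33 -1 0.48 0 0 0.126"

```text
time: 37.72
position: [0.5989, 0.1059, 0.1002]
orientation: [[-0.566, 0.824, 0.001], [0.824, 0.566, -0.001], [-0.001, 0.001, -1.0]]
force: [-0.5, -0.4, -1.0]
gripper_width: 0.379
finger_force: 60.9
```

Call:
servo_tool --rows "0.1 -0.25 0 0 0 0;0.2 -0.5 0 0 0 0;0.221 -0.58 0 0 0 0;0.221 -0.58 0 0 0 0;0.221 -0.58 -0.15 0 0 0;0.221 -0.58 -0.3 0 0 0;0.221 -0.58 -0.4 0 0 0;0.221 -0.58 -0.405 0 0 0"

```text
time: 38.72
position: [0.6413, -0.0045, 0.0196]
orientation: [[-0.571, 0.821, -0.002], [0.821, 0.571, 0.001], [0.002, -0.001, -1.0]]
force: [-2.9, 2.3, 6.7]
gripper_width: 0.375
finger_force: 64.0
```

```bash
python3 - <<'E'
from h import *
avg(5); print(slot(.05,-.034))
E
```

```text
t 38.92 pos [ 0.6414 -0.0045  0.0196] sd [0.0001 0.     0.    ] yaw 34.82 F [-2.5  1.7  5.1] g 0.384 63.6
[ 0.64196214 -0.00802561]
```

Call:
servo_tool --rows "0 0 0.008 0 0 0;0 0 0.008 0 0 0;0 0 0.004 0 0 0;0 0 0.004 0 0 0"

```text
time: 39.42
position: [0.6421, -0.0064, 0.0196]
orientation: [[-0.57, 0.822, 0.0], [0.822, 0.57, 0.0], [0.0, 0.0, -1.0]]
force: [-0.1, 1.5, 0.3]
gripper_width: 0.38
finger_force: 63.1
```

Call:
servo_tool --rows "0 0 0 0 0 0;0 0 0 0 0 0;0 0 0 0 0 0" --gripper 0.05

```text
time: 39.8
position: [0.642, -0.0066, 0.0196]
orientation: [[-0.57, 0.822, 0.0], [0.822, 0.57, -0.0], [-0.0, 0.0, -1.0]]
force: [-0.5, -1.0, -0.1]
gripper_width: 0.522
finger_force: 0.0
```

Call:
servo_tool --rows "0 0 0.1 0 0 0;0 0 0.3 0 0 0;0 0.1 0.6 0 0 0;-0.1 0.35 0.8 0 0 -0.03;-0.2 0.6 0.9 0 0 -0.06;-0.3 0.85 0.9 0 0 -0.09;-0.36 1 0.9 0 0 -0.13;-0.36 1 0.9 0 0 -0.13"

```text
time: 40.8
position: [0.5693, 0.1958, 0.2014]
orientation: [[-0.201, 0.98, 0.002], [0.98, 0.201, 0.001], [0.0, 0.002, -1.0]]
force: [1.0, 0.0, 0.2]
gripper_width: 0.525
finger_force: 0.0
```

Call:
servo_tool --rows "0 0.18 0 0 0 0;0 0.18 0 0 0 0;0 0.18 0 0 0 0;0 0.18 0 0 0 0" --gripper 0.2

```text
time: 41.3
position: [0.5702, 0.2283, 0.1997]
orientation: [[-0.196, 0.981, 0.0], [0.981, 0.196, -0.0], [-0.0, -0.0, -1.0]]
force: [0.3, 0.2, -1.3]
gripper_width: 0.603
finger_force: 0.0
```

```bash
python3 - <<'E'
from h import *
p,yaw,o=weights("w19")
for r in o: print(d(p,yaw,(*r[0],.10),r[3]))
E
```

```text
t 41.55 pos [0.5701 0.2286 0.1996] sd [0.0001 0.0003 0.0001] yaw 11.31 F [-0.  -0.  -0.3] g 0.603 0.0
wt px [317.  94.] [0.6135 0.3113] [33.1 22.6 11.3]
wt px [322.  36.] [0.6037 0.3605] [33.3 23.3  5. ]
wt px [236.  27.] [0.5277 0.3517] [32.5 23.3 -8.8]
(array([ 0.2167,  0.4135, -0.498 ]), np.float64(-0.0))
(array([ 0.1679,  0.6596, -0.498 ]), np.float64(-0.0353))
(array([-0.2123,  0.6156, -0.498 ]), np.float64(-0.1118))
```

Call:
servo_tool --rows "0.1 0.2 -0.15 0 0 -0.002;0.217 0.41 -0.3 0 0 -0.002;0.217 0.414 -0.5 0 0 -0.002;0.217 0.414 -0.6 0 0 -0.002;0.217 0.414 -0.8 0 0 -0.002;0.217 0.414 -0.978 0 0 -0.002;0.217 0.414 -0.978 0 0 -0.002;0.217 0.414 -0.978 0 0 -0.002" --gripper 0.2

```text
time: 42.6
position: [0.6146, 0.3125, 0.0056]
orientation: [[-0.19, 0.982, 0.002], [0.982, 0.19, 0.001], [0.0, 0.002, -1.0]]
force: [-0.1, -0.1, -0.2]
gripper_width: 0.597
finger_force: 0.0
```

Call:
servo_tool --rows "0 0 0 0 0 0;0 0 0 0 0 0;0 0 0 0 0 0;0 0 0 0 0 0;0 0 0 0 0 0" --gripper -1

```text
time: 43.22
position: [0.6156, 0.3132, 0.0071]
orientation: [[-0.191, 0.982, 0.005], [0.982, 0.191, 0.002], [0.001, 0.005, -1.0]]
force: [-0.3, -0.8, 6.0]
gripper_width: 0.379
finger_force: 62.5
```

Call:
servo_tool --rows "0 0 0.15 0 0 0;0 0 0.35 0 0 0;0 0 0.48 0 0 0;-0.08 -0.25 0.48 0 0 0.03;-0.15 -0.5 0.48 0 0 0.06;-0.23 -0.75 0.48 0 0 0.09;-0.31 -1 0.48 0 0 0.13;-0.31 -1 0.48 0 0 0.133"

```text
time: 44.22
position: [0.5493, 0.1092, 0.0997]
orientation: [[-0.57, 0.822, -0.003], [0.822, 0.57, -0.001], [0.001, -0.003, -1.0]]
force: [-0.1, 0.7, -0.5]
gripper_width: 0.381
finger_force: 61.6
```

Call:
servo_tool --rows "-0.07 -0.25 0 0 0 0;-0.15 -0.5 0 0 0 0;-0.153 -0.602 0 0 0 0;-0.153 -0.602 -0.1 0 0 0;-0.153 -0.602 -0.2 0 0 0;-0.153 -0.602 -0.3 0 0 0;-0.153 -0.602 -0.37 0 0 0;-0.153 -0.602 -0.37 0 0 0"

```text
time: 45.22
position: [0.52, -0.0075, 0.025]
orientation: [[-0.573, 0.82, -0.002], [0.82, 0.573, 0.0], [0.002, -0.002, -1.0]]
force: [-0.1, -0.1, -1.8]
gripper_width: 0.376
finger_force: 61.6
```

Call:
servo_tool --rows "0 0 -0.015 0 0 0;0 0 -0.028 0 0 0;0 0 -0.028 0 0 0"

```text
time: 45.6
position: [0.5217, -0.0081, 0.0211]
orientation: [[-0.573, 0.82, 0.002], [0.82, 0.573, -0.0], [-0.001, 0.002, -1.0]]
force: [-0.6, 0.3, 0.6]
gripper_width: 0.379
finger_force: 61.7
```

```bash
python3 - <<'E'
from h import *
avg(5); print(slot(-.05,.034))
E
```

```text
t 45.8 pos [ 0.5217 -0.0081  0.0211] sd [0. 0. 0.] yaw 34.93 F [0.  0.5 1.6] g 0.379 62.0
[ 0.52103786 -0.00917439]
```

Call:
servo_tool --rows "0 0 0 0 0 0;0 0 0 0 0 0;0 0 0 0 0 0" --gripper 0.05

```text
time: 46.18
position: [0.5205, -0.0081, 0.0202]
orientation: [[-0.573, 0.82, -0.001], [0.82, 0.573, -0.0], [0.0, -0.0, -1.0]]
force: [0.4, -0.3, 0.1]
gripper_width: 0.526
finger_force: 0.0
```

Call:
servo_tool --rows "0 0 0.1 0 0 0;0 0 0.3 0 0 0;0.05 0.1 0.6 0 0 0;0.1 0.35 0.8 0 0 -0.03;0.15 0.6 0.89 0 0 -0.06;0.2 0.85 0.89 0 0 -0.09;0.24 1 0.89 0 0 -0.131;0.24 1 0.89 0 0 -0.131"

```text
time: 47.18
position: [0.5688, 0.1939, 0.1982]
orientation: [[-0.201, 0.98, 0.0], [0.98, 0.201, 0.0], [0.0, 0.0, -1.0]]
force: [-0.7, -0.3, 0.0]
gripper_width: 0.525
finger_force: 0.0
```

Call:
servo_tool --rows "0 0.18 0 0 0 0;0 0.18 0 0 0 0;0 0.18 0 0 0 0;0 0.18 0 0 0 0" --gripper 0.2

```text
time: 47.68
position: [0.5686, 0.2266, 0.1982]
orientation: [[-0.196, 0.981, -0.001], [0.981, 0.196, -0.001], [-0.001, -0.001, -1.0]]
force: [-0.4, -0.8, -0.7]
gripper_width: 0.6
finger_force: 0.0
```

```bash
python3 - <<'E'
from h import *
p,yaw,o=weights("w20")
for r in o: print(d(p,yaw,(*r[0],.10),r[3]), d((*r[0],.1),r[3],(*slot(.05,.034),.1),34.76))
E
```

```text
t 47.92 pos [0.5688 0.227  0.1983] sd [0.0001 0.0003 0.0001] yaw 11.31 F [ 0.1 -0.5 -0.6] g 0.602 0.0
wt px [323.  34.] [0.6036 0.3604] [33.3 23.4  5. ]
wt px [238.  25.] [0.5276 0.3515] [32.7 23.7 -8.2]
(array([ 0.174 ,  0.667 , -0.4917]), np.float64(-0.0352)) (array([-0.002 , -1.5627,  0.    ]), 0.1654)
(array([-0.206 ,  0.6228, -0.4917]), np.float64(-0.1083)) (array([ 0.378 , -1.5184,  0.    ]), 0.2386)
```

Call:
servo_tool --rows "0.07 0.25 -0.15 0 0 -0.02;0.14 0.5 -0.3 0 0 -0.035;0.174 0.667 -0.45 0 0 -0.035;0.174 0.667 -0.6 0 0 -0.035;0.174 0.667 -0.8 0 0 -0.035;0.174 0.667 -0.972 0 0 -0.035;0.174 0.667 -0.972 0 0 -0.035;0.174 0.667 -0.972 0 0 -0.035" --gripper 0.2

```text
time: 48.98
position: [0.6044, 0.3617, 0.0052]
orientation: [[-0.088, 0.996, 0.001], [0.996, 0.088, 0.001], [0.001, 0.001, -1.0]]
force: [0.4, -0.5, 0.3]
gripper_width: 0.6
finger_force: 0.0
```

Call:
servo_tool --rows "0 0 0 0 0 0;0 0 0 0 0 0;0 0 0 0 0 0;0 0 0 0 0 0;0 0 0 0 0 0" --gripper -1

```text
time: 49.6
position: [0.6054, 0.3622, 0.0067]
orientation: [[-0.088, 0.996, 0.004], [0.996, 0.088, 0.002], [0.002, 0.004, -1.0]]
force: [0.4, -0.5, 5.2]
gripper_width: 0.382
finger_force: 62.6
```

Call:
servo_tool --rows "0 0 0.15 0 0 0;0 0 0.35 0 0 0;0 0 0.48 0 0 0;0 -0.25 0.48 0 0 0.04;0 -0.5 0.48 0 0 0.08;0 -0.75 0.48 0 0 0.12;0 -1 0.48 0 0 0.165;0 -1 0.48 0 0 0.165"

```text
time: 50.6
position: [0.6028, 0.1577, 0.0996]
orientation: [[-0.567, 0.824, -0.002], [0.824, 0.567, -0.001], [0.0, -0.002, -1.0]]
force: [0.3, 0.8, -1.0]
gripper_width: 0.384
finger_force: 61.8
```

Call:
servo_tool --rows "-0.002 -0.25 0 0 0 0;-0.002 -0.5 0 0 0 0;-0.002 -0.563 0 0 0 0;-0.002 -0.563 -0.1 0 0 0;-0.002 -0.563 -0.2 0 0 0;-0.002 -0.563 -0.3 0 0 0;-0.002 -0.563 -0.37 0 0 0;-0.002 -0.563 -0.37 0 0 0"

```text
time: 51.6
position: [0.6014, 0.0493, 0.0237]
orientation: [[-0.571, 0.821, -0.004], [0.821, 0.571, 0.0], [0.002, -0.003, -1.0]]
force: [-0.7, -0.5, -1.3]
gripper_width: 0.381
finger_force: 61.8
```

Call:
servo_tool --rows "0 0 -0.015 0 0 0;0 0 -0.028 0 0 0;0 0 -0.028 0 0 0"

```text
time: 51.98
position: [0.6035, 0.0487, 0.0208]
orientation: [[-0.57, 0.822, 0.001], [0.822, 0.57, 0.0], [-0.0, 0.001, -1.0]]
force: [-0.4, -0.2, -0.6]
gripper_width: 0.379
finger_force: 61.8
```

```bash
python3 - <<'E'
from h import *
avg(5); print(slot(.05,.034))
E
```

```text
t 52.17 pos [0.6035 0.0487 0.0208] sd [0. 0. 0.] yaw 34.75 F [ 0.2  0.1 -1.3] g 0.38 61.8
[0.60319261 0.04783962]
```

Call:
servo_tool --rows "0 0 -0.004 0 0 0;0 0 -0.004 0 0 0"

```text
time: 52.42
position: [0.6034, 0.0487, 0.0207]
orientation: [[-0.57, 0.822, 0.0], [0.822, 0.57, -0.0], [-0.0, 0.0, -1.0]]
force: [-2.7, -0.2, 5.0]
gripper_width: 0.38
finger_force: 62.5
```

Call:
servo_tool --rows "0 0 0 0 0 0;0 0 0 0 0 0;0 0 0 0 0 0" --gripper 0.05

```text
time: 52.8
position: [0.6031, 0.0487, 0.0194]
orientation: [[-0.57, 0.822, -0.0], [0.822, 0.57, -0.0], [0.0, -0.0, -1.0]]
force: [0.2, -0.8, 0.2]
gripper_width: 0.524
finger_force: 0.0
```

Call:
servo_tool --rows "0 0 0.1 0 0 0;0 0 0.3 0 0 0;0 0.1 0.6 0 0 0;-0.05 0.35 0.8 0 0 -0.03;-0.1 0.6 0.89 0 0 -0.06;-0.15 0.85 0.89 0 0 -0.09;-0.168 0.9 0.89 0 0 -0.131;-0.168 0.9 0.89 0 0 -0.131"

```text
time: 53.8
position: [0.5694, 0.2299, 0.199]
orientation: [[-0.198, 0.98, 0.002], [0.98, 0.198, 0.0], [0.0, 0.002, -1.0]]
force: [-0.6, -0.5, -0.3]
gripper_width: 0.528
finger_force: 0.0
```

Call:
servo_tool --rows "0 0 0 0 0 0;0 0 0 0 0 0" --gripper 0.2

```text
time: 54.05
position: [0.5699, 0.2277, 0.1978]
orientation: [[-0.193, 0.981, 0.0], [0.981, 0.193, -0.0], [-0.0, 0.0, -1.0]]
force: [0.0, 0.4, -0.1]
gripper_width: 0.595
finger_force: 0.0
```

```bash
python3 - <<'E'
from h import *
p,yaw,o=weights("w21")
for r in o: print(d(p,yaw,(*r[0],.10),r[3]), d((*r[0],.1),r[3],(*slot(-.064,0),.1),34.76))
E
```

```text
t 54.3 pos [0.5698 0.2279 0.1976] sd [0.0001 0.0002 0.0001] yaw 11.14 F [-0.2 -0.   0.1] g 0.602 0.0
wt px [236.  26.] [0.5277 0.3518] [32.5 23.3 -8.5]
(array([-0.2107,  0.6195, -0.4878]), np.float64(-0.1094)) (array([ 0.0063, -1.9845,  0.    ]), 0.2406)
```

Call:
servo_tool --rows "-0.08 0.25 -0.15 0 0 -0.05;-0.16 0.5 -0.3 0 0 -0.1;-0.211 0.62 -0.45 0 0 -0.109;-0.211 0.62 -0.6 0 0 -0.109;-0.211 0.62 -0.8 0 0 -0.109;-0.211 0.62 -0.968 0 0 -0.109;-0.211 0.62 -0.968 0 0 -0.109;-0.211 0.62 -0.968 0 0 -0.109" --gripper 0.2

```text
time: 55.35
position: [0.5283, 0.3532, 0.005]
orientation: [[0.147, 0.989, 0.001], [0.989, -0.147, 0.001], [0.001, 0.001, -1.0]]
force: [0.6, 0.0, 0.5]
gripper_width: 0.598
finger_force: 0.0
```

Call:
servo_tool --rows "0 0 0 0 0 0;0 0 0 0 0 0;0 0 0 0 0 0;0 0 0 0 0 0;0 0 0 0 0 0" --gripper -1

```text
time: 55.98
position: [0.5294, 0.3538, 0.0066]
orientation: [[0.147, 0.989, 0.004], [0.989, -0.147, 0.002], [0.003, 0.004, -1.0]]
force: [-0.5, 0.1, 7.2]
gripper_width: 0.381
finger_force: 62.0
```

Call:
servo_tool --rows "0 0 0.15 0 0 0;0 0 0.35 0 0 0;0 0 0.48 0 0 0;0 -0.25 0.48 0 0 0.05;0 -0.5 0.48 0 0 0.1;0 -0.75 0.48 0 0 0.15;0 -1 0.48 0 0 0.2;0 -1 0.48 0 0 0.2405"

```text
time: 56.98
position: [0.5266, 0.1493, 0.0999]
orientation: [[-0.572, 0.821, -0.001], [0.821, 0.572, -0.001], [-0.0, -0.002, -1.0]]
force: [0.4, 0.8, -1.5]
gripper_width: 0.38
finger_force: 61.2
```

Call:
servo_tool --rows "0.006 -0.25 0 0 0 0;0.006 -0.5 0 0 0 0;0.006 -0.75 0 0 0 0;0.006 -0.985 0 0 0 0;0.006 -0.985 -0.1 0 0 0;0.006 -0.985 -0.25 0 0 0;0.006 -0.985 -0.37 0 0 0;0.006 -0.985 -0.37 0 0 0"

```text
time: 57.98
position: [0.526, -0.044, 0.0242]
orientation: [[-0.571, 0.821, -0.005], [0.821, 0.571, 0.001], [0.004, -0.004, -1.0]]
force: [0.8, 0.2, -1.0]
gripper_width: 0.378
finger_force: 61.1
```

Call:
servo_tool --rows "0 0 0 0 0 0;0 0 -0.015 0 0 0;0 0 -0.028 0 0 0;0 0 -0.028 0 0 0"

```text
time: 58.48
position: [0.5287, -0.0442, 0.0206]
orientation: [[-0.572, 0.821, 0.0], [0.821, 0.572, -0.0], [-0.0, 0.0, -1.0]]
force: [-0.4, -0.5, -0.6]
gripper_width: 0.379
finger_force: 61.2
```

```bash
python3 - <<'E'
from h import *
avg(5); print(slot(-.064,0))
E
```

```text
t 58.67 pos [ 0.5287 -0.0442  0.0206] sd [0. 0. 0.] yaw 34.85 F [ 0.2  0.2 -0.5] g 0.379 61.2
[ 0.52892096 -0.04508897]
```

Call:
servo_tool --rows "0 0 -0.003 0 0 0;0 0 -0.003 0 0 0;0 0 -0.003 0 0 0;0 0 -0.003 0 0 0" --gripper 0.05

```text
time: 59.18
position: [0.5286, -0.0443, 0.0198]
orientation: [[-0.571, 0.821, 0.0], [0.821, 0.571, -0.0], [-0.0, 0.0, -1.0]]
force: [0.6, 0.3, -0.2]
gripper_width: 0.527
finger_force: 0.0
```

Call:
servo_tool --rows "0 0 0.1 0 0 0;0 0 0.3 0 0 0;0 0 0.6 0 0 0.05;0.1 0 0.8 0 0 0.1;0.2 -0.05 0.98 0 0 0.15;0.3 -0.1 0.98 0 0 0.2;0.4 -0.1 0.98 0 0 0.25;0.45 -0.1 0.98 0 0 0.3"

```text
time: 60.18
position: [0.6194, -0.0645, 0.2159]
orientation: [[-1.0, 0.015, 0.001], [0.015, 1.0, -0.0], [-0.001, -0.0, -1.0]]
force: [-0.4, 0.1, -0.4]
gripper_width: 0.527
finger_force: 0.0
```

Call:
servo_tool --rows "0 0 0 0 0 0.05;0 0 0 0 0 0.1;0 0 0 0 0 0.15;0 0 0 0 0 0.2;0 0 0 0 0 0.2;0 0 0 0 0 0.2"

```text
time: 60.92
position: [0.6185, -0.0643, 0.2157]
orientation: [[-0.822, -0.57, -0.0], [-0.57, 0.822, 0.0], [0.0, 0.0, -1.0]]
force: [-0.1, 0.4, 0.5]
gripper_width: 0.528
finger_force: 0.0
```

```bash
python3 - <<'E'
from h import *
fit("w22",.014)
p=bot.read_state()["position"];im,dd,C=ideal("w22",p,124.85)
print(redgrip(im,C,.045,(.62,-.065))[1])
t,_=bot.snapshot("top");cv2.imwrite("pics/top2.png",t)
cv2.imwrite("pics/w22c.png",cv2.resize(im[30:260,170:420],(652,600),interpolation=cv2.INTER_CUBIC))
E
```

```text
t 61.17 pos [ 0.6185 -0.0642  0.2157] sd [0. 0. 0.] yaw 124.78 F [-0.2  0.4  0.2] g 0.525 0.0
near out mm 0.1 deg 0.78 40 pt [322.  81.]
far out mm -1.7 deg -0.0 40 pt [312. 236.]
keyed out mm -0.5 deg 0.3 30 pt [372. 117.]
(array([ 0.61909845, -0.06605701]), 70.7930679321289, 10.839423179626465, 36.1980094909668)
```

View pics/w22c.png

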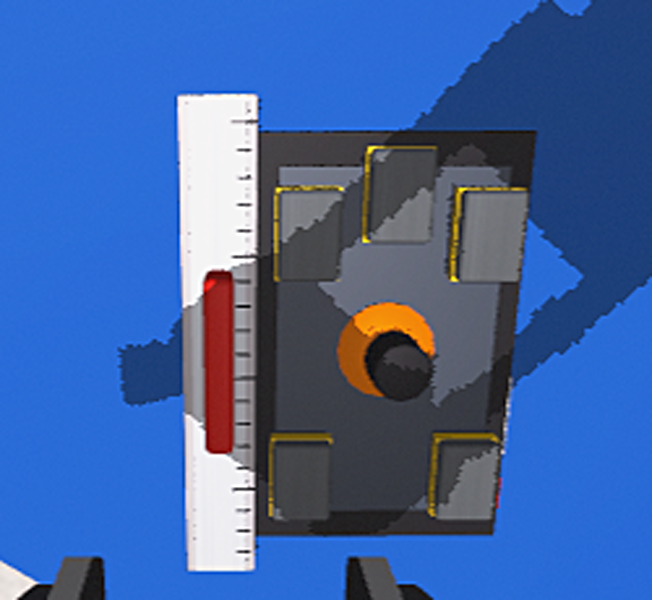

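All five weights lie side by side on the screen, clear of the lifter. The bar is still flush along the left edge, and the outline shows no overhang above about 1 mm. Now I'll put the straightedge back.

```bash
python3 - <<'E'
from h import *
print(d((.6185,-.0642,.2157),124.78,(.6196,-.0664,.0245),124.8))
# tray outline from w3 (empty spot now) : fresh top view estimate of tray
t=cv2.imread("pics/top2.png");C=cam("top");H=hsv(t)
u,v=proj(C,[[.6,-.281,.008]])[0].astype(int);print(u,v)
roi=np.zeros(t.shape[:2],np.uint8);roi[v-40:v+40,u-16:u+17]=1
m=((t.max(2)<140)&(roi>0)).astype(np.uint8)
for c in blobs(m,200): print(c.min(0),c.max(0),rect(cast(C,c,.012)))
E
```

```text
(array([ 0.0055, -0.011 , -0.956 ]), 0.0001)
358 171
[342. 131.] [368. 203.] (array([ 0.61944476, -0.26148914]), 270.35882568359375, 89.6815185546875, 2.4464921951293945)
```

Call:
servo_tool --rows "0.005 -0.011 -0.2 0 0 0;0.005 -0.011 -0.4 0 0 0;0.005 -0.011 -0.6 0 0 0;0.005 -0.011 -0.75 0 0 0;0.005 -0.011 -0.75 0 0 0;0.005 -0.011 -0.9 0 0 0;0.005 -0.011 -0.956 0 0 0;0.005 -0.011 -0.956 0 0 0" --gripper -0.2

```text
time: 62.28
position: [0.6195, -0.0664, 0.0248]
orientation: [[-0.821, -0.571, -0.001], [-0.571, 0.821, 0.0], [0.0, 0.0, -1.0]]
force: [0.9, 0.1, 0.8]
gripper_width: 0.398
finger_force: 0.0
```

```bash
python3 - <<'E'
from h import *
avg(4)
E
```

```text
t 62.42 pos [ 0.6203 -0.0666  0.0256] sd [0.0005 0.0001 0.0005] yaw 124.85 F [ 0.3 -0.1  0.3] g 0.398 0.0
```

Call:
servo_tool --rows "0 0 0 0 0 0;0 0 0 0 0 0;0 0 0 0 0 0;0 0 0 0 0 0;0 0 0 0 0 0" --gripper -1 --grip_force 80

```text
time: 63.05
position: [0.6202, -0.0663, 0.0259]
orientation: [[-0.821, -0.572, 0.001], [-0.572, 0.821, -0.0], [-0.001, -0.001, -1.0]]
force: [-1.7, 1.1, 6.4]
gripper_width: 0.118
finger_force: 80.4
```

Call:
servo_tool --rows "0.003 -0.004 0.003 0 0 0;0.006 -0.008 0.006 0 0 0;0.012 -0.017 0.008 0 0 0;0.02 -0.029 0.01 0 0 0;0.03 -0.043 0.012 0 0 0;0.043 -0.062 0.03 0 0 0;0.043 -0.062 0.1 0 0 0;0.043 -0.062 0.2 0 0 0"

```text
time: 64.05
position: [0.6268, -0.0791, 0.064]
orientation: [[-0.821, -0.571, -0.003], [-0.571, 0.821, 0.0], [0.002, 0.002, -1.0]]
force: [-0.8, -0.4, -6.2]
gripper_width: 0.116
finger_force: 78.5
```

Call:
servo_tool --rows "0 0 0.2 0 0 0;0 0 0.3 0 0 0;0 0 0.3 0 0 0"

```text
time: 64.42
position: [0.6306, -0.0794, 0.1279]
orientation: [[-0.821, -0.571, 0.007], [-0.571, 0.821, -0.001], [-0.005, -0.005, -1.0]]
force: [-0.2, -0.2, -7.4]
gripper_width: 0.118
finger_force: 78.8
```

```bash
python3 - <<'E'
from h import *
p,R=avg(6);y=np.degrees(np.arctan2(R[1,1],R[0,1]))
print(d(p,y,(.598,-.281,.12),92.4))
E
```

```text
t 64.67 pos [ 0.6276 -0.0788  0.1242] sd [0.0016 0.0003 0.002 ] yaw 124.85 F [-0.5  0.4 -7.7] g 0.121 78.7
(array([-0.1482, -1.0111, -0.0211]), np.float64(-0.1803))
```

Call:
servo_tool --rows "-0.04 -0.25 0 0 0 -0.05;-0.08 -0.5 0 0 0 -0.1;-0.12 -0.75 0 0 0 -0.15;-0.148 -1 0 0 0 -0.18;-0.148 -1 0 0 0 -0.18;-0.148 -1 0 0 0 -0.18"

```text
time: 65.42
position: [0.5975, -0.2783, 0.1229]
orientation: [[-0.999, -0.042, -0.003], [-0.042, 0.999, 0.002], [0.002, 0.002, -1.0]]
force: [0.8, -0.1, -7.8]
gripper_width: 0.119
finger_force: 79.5
```

```bash
python3 - <<'E'
from h import *
p,R=avg(8);y=np.degrees(np.arctan2(R[1,1],R[0,1]))
print(d(p,y,(.598,-.281,.045),92.4))
im,dd,_=shot("w23");C=ideal("w23",p,y)[2];V=im.max(2)
print(proj(C,[[.598-.112,-.281,.012],[.49,-.281,.012]]))
for v in(60,90,120): print(v,V[v,190:330:2].tolist())
E
```

```text
t 65.78 pos [ 0.5983 -0.2776  0.1238] sd [0.0005 0.0004 0.0006] yaw 92.52 F [ 0.3  0.1 -7.6] g 0.122 79.5
(array([-0.0014, -0.017 , -0.3938]), np.float64(-0.0007))
[[257.20845587  39.04042578]
 [256.95613945  45.16531681]]
60 [202, 208, 207, 199, 194, 190, 191, 199, 201, 199, 194, 192, 193, 197, 211, 118, 167, 217, 211, 216, 221, 227, 228, 227, 226, 227, 228, 229, 228, 228, 227, 226, 225, 225, 227, 228, 228, 228, 225, 225, 225, 226, 225, 227, 227, 227, 204, 214, 216, 221, 112, 211, 200, 201, 202, 204, 156, 111, 110, 111, 108, 110, 110, 110, 112, 110, 108, 106, 107, 113]
90 [200, 202, 203, 204, 199, 191, 187, 186, 193, 193, 193, 194, 194, 199, 206, 151, 124, 210, 209, 212, 215, 226, 226, 225, 225, 225, 225, 227, 228, 229, 225, 226, 224, 226, 226, 227, 226, 225, 225, 225, 226, 213, 203, 204, 205, 206, 184, 194, 111, 115, 103, 110, 110, 107, 109, 109, 109, 110, 111, 109, 190, 207, 199, 196, 197, 195, 192, 197, 200, 200]
120 [197, 202, 206, 204, 199, 197, 190, 186, 193, 196, 196, 196, 196, 194, 194, 202, 121, 173, 207, 204, 219, 208, 225, 225, 226, 225, 225, 226, 227, 227, 225, 226, 220, 234, 119, 132, 133, 132, 131, 130, 132, 129, 132, 131, 130, 127, 116, 119, 120, 96, 115, 110, 95, 205, 198, 194, 198, 201, 199, 198, 196, 195, 195, 194, 197, 197, 195, 194, 197, 196]
```

Call:
servo_tool --rows "-0.0014 -0.017 0 0 0 -0.001;-0.0014 -0.017 -0.15 0 0 -0.001;-0.0014 -0.017 -0.3 0 0 -0.001;-0.0014 -0.017 -0.394 0 0 -0.001;-0.0014 -0.017 -0.394 0 0 -0.001;-0.0014 -0.017 -0.394 0 0 -0.001"

```text
time: 66.58
position: [0.5994, -0.2829, 0.0469]
orientation: [[-0.999, -0.04, 0.002], [-0.04, 0.999, -0.001], [-0.002, -0.001, -1.0]]
force: [-0.3, 1.0, -8.0]
gripper_width: 0.117
finger_force: 79.4
```

Call:
servo_tool --rows "0 0 -0.03 0 0 0;0 0 -0.06 0 0 0;0 0 -0.085 0 0 0;0 0 -0.085 0 0 0;0 0 -0.085 0 0 0"

```text
time: 67.2
position: [0.5983, -0.2823, 0.0287]
orientation: [[-0.999, -0.04, 0.0], [-0.04, 0.999, 0.0], [-0.0, 0.0, -1.0]]
force: [-1.0, -0.4, -7.8]
gripper_width: 0.124
finger_force: 79.6
```

```bash
python3 - <<'E'
from h import *
avg(4)
E
```

```text
t 67.35 pos [ 0.5985 -0.2824  0.0289] sd [0.0001 0.0001 0.0001] yaw 92.27 F [-0.  -0.1 -7.3] g 0.117 79.6
```

Call:
servo_tool --rows "0 0.003 -0.006 0 0 0;0 0.003 -0.012 0 0 0;0 0.003 -0.012 0 0 0;0 0.003 -0.012 0 0 0"

```text
time: 67.85
position: [0.5984, -0.2816, 0.0269]
orientation: [[-0.999, -0.04, 0.0], [-0.04, 0.999, 0.0], [-0.0, 0.0, -1.0]]
force: [-2.2, 1.1, -2.0]
gripper_width: 0.117
finger_force: 80.2
```

Call:
servo_tool --rows "0 0 0 0 0 0;0 0 0 0 0 0;0 0 0 0 0 0;0 0 0 0 0 0" --gripper -0.3

```text
time: 68.35
position: [0.5987, -0.2819, 0.0268]
orientation: [[-0.999, -0.04, 0.001], [-0.04, 0.999, -0.001], [-0.001, -0.001, -1.0]]
force: [0.4, 0.6, -0.1]
gripper_width: 0.35
finger_force: 0.0
```

Call:
servo_tool --rows "0 0 0.1 0 0 0;0 0 0.3 0 0 0;0 0 0.6 0 0 0;0.2 0 0.9 0 0 0;0.4 0 1 0 0 0;0.4 0 1 0 0 0;0.4 0 1 0 0 0"

```text
time: 69.22
position: [0.6774, -0.2813, 0.2263]
orientation: [[-0.999, -0.04, -0.002], [-0.04, 0.999, 0.0], [0.002, 0.0, -1.0]]
force: [0.3, 0.4, -0.0]
gripper_width: 0.35
finger_force: 0.0
```

```bash
python3 - <<'E'
from h import *
p,R=avg(6);y=np.degrees(np.arctan2(R[1,1],R[0,1]))
shot("w24");im,dd,C=ideal("w24",p,y)
c,r=redgrip(im,C,.046,(.6,-.281));print(r)
V=im.max(2)
# bar (white) and tray outline profiles in bar frame at z=.02/.012
a=np.radians(2.3);ex=np.array([np.cos(a),np.sin(a)]);ey=np.array([-ex[1],ex[0]])
for s in(-.07,-.05,.06,.08):
    w=np.arange(-.034,.035,.002);q=proj(C,[[*(r[0]+ex*s+ey*t),.014] for t in w]).round().astype(int)
    print(s,[int(V[b,a]) if 0<=b<384 else -1 for a,b in q])
T=bot.snapshot("top")[0];print("top grip",redgrip(T,cam("top"),.046,(.6,-.281))[1])
E
```

```text
t 69.47 pos [ 0.6766 -0.2813  0.225 ] sd [0.0004 0.0001 0.0006] yaw 92.25 F [ 0.1  0.2 -0. ] g 0.354 0.0
(array([ 0.59949017, -0.28029706]), 68.31221008300781, 10.480021476745605, 2.1465671062469482)
-0.07 [178, 179, 181, 183, 186, 107, 91, 120, 133, 146, 185, 184, 217, 214, 216, 215, 214, 213, 215, 214, 224, 238, 178, 202, 141, 134, 131, 139, 102, 119, 159, 184, 182, 185, 186]
-0.05 [180, 180, 181, 186, 183, 141, 125, 71, 140, 120, 186, 196, 216, 214, 217, 217, 214, 214, 215, 214, 220, 120, 131, 65, 110, 139, 136, 107, 121, 72, 192, 183, 179, 172, 175]
0.06 [187, 180, 192, 185, 188, 136, 65, 64, 75, 65, 99, 105, 121, 116, 119, 118, 119, 120, 120, 120, 123, 123, 128, 105, 89, 75, 76, 78, 60, 68, 98, 104, 105, 110, 108]
0.08 [103, 103, 101, 100, 105, 71, 68, 59, 74, 84, 97, 103, 118, 114, 118, 116, 118, 118, 117, 118, 115, 120, 121, 104, 79, 69, 75, 76, 60, 66, 94, 105, 102, 101, 98]
top grip (array([0.52713403, 0.51420807]), 66.96517181396484, 63.21464157104492, 66.19158172607422)
```

The straightedge is back: grip at (0.599,-0.280), bar about 8 mm inside both tray walls. One last numeric check of the screen and weights.

Call:
servo_tool --rows "-0.07 0.25 0 0 0 0.05;-0.14 0.5 0 0 0 0.1;-0.21 0.75 0 0 0 0.15;-0.288 1 -0.03 0 0 0.181;-0.288 1 -0.03 0 0 0.181;-0.288 1 -0.03 0 0 0.181"

```text
time: 70.32
position: [0.6209, -0.0819, 0.2207]
orientation: [[-0.821, -0.572, 0.001], [-0.572, 0.821, -0.001], [-0.0, -0.001, -1.0]]
force: [-0.9, 0.2, 0.7]
gripper_width: 0.351
finger_force: 0.0
```

Call:
servo_tool --rows "0 0.087 0 0 0 0;0 0.087 0 0 0 0;0 0.087 0 0 0 0"

```text
time: 70.7
position: [0.6209, -0.0647, 0.2203]
orientation: [[-0.821, -0.571, -0.0], [-0.571, 0.821, -0.0], [0.0, -0.0, -1.0]]
force: [-0.7, 0.6, -0.8]
gripper_width: 0.351
finger_force: 0.0
```

```bash
python3 - <<'E'
from h import *
fit("w25",.014)
z=np.load("w25.npz");p,R=avg(3);im,dd,C=ideal("w25",p,124.8);b=cv2.inRange(hsv(im),(95,90,20),(130,255,255))>0
a=np.radians(34.76);ex=np.array([np.cos(a),np.sin(a)]);ey=np.array([-ex[1],ex[0]]);o=np.array([.5815,-.0086])
for k in(-.06,-.03,0,.03,.06):
    w=np.arange(-.01,.01,.0002);q=proj(C,[[*(o+ex*k-ey*(.054+t)),.014] for t in w]).round().astype(int)
    print("plain side",k,"out mm",(w[[i for i,(x,y) in enumerate(q) if b[y,x]][0]]*1e3).round(1))
# yellow bands / weight heights by depth
W=cast(C,[[0,0]],0)
u,v=np.meshgrid(np.arange(512),np.arange(384));cc,Rm,t=C
P=(np.stack([(u-cc["cx"])/cc["fx"]*dd,(v-cc["cy"])/cc["fy"]*dd,dd],-1)-t)@Rm
m=((P[...,2]>.030)&(P[...,2]<.042)&(abs(P[...,0]-.58)<.1)&(abs(P[...,1])<.1)).astype(np.uint8)
for c in blobs(m,100): X=cast(C,c,.036)[:,:2]-o;r=rect(X);print("block s,t mm",(r[0]@ex*1e3).round(1),(r[0]@ey*1e3).round(1),np.round(r[1:],1))
E
```

```text
t 70.95 pos [ 0.6208 -0.0647  0.2203] sd [0.0001 0.     0.    ] yaw 124.82 F [ 0.2  0.3 -0.1] g 0.353 0.0
near out mm 0.5 deg 0.23 40 pt [323.  79.]
far out mm -1.8 deg -0.0 40 pt [313. 233.]
keyed out mm -0.75 deg 0.41 30 pt [372. 115.]
t 71.1 pos [ 0.6207 -0.0645  0.2204] sd [0.     0.0001 0.    ] yaw 124.83 F [ 0.1 -0.  -0.2] g 0.353 0.0
plain side -0.06 out mm -0.4
plain side -0.03 out mm -0.8
plain side 0 out mm -1.2
plain side 0.03 out mm -0.6
plain side 0.06 out mm -1.0
block s,t mm 49.0 32.4 [33.8 24.9 34.8]
block s,t mm 49.6 -35.2 [35.  24.  34.8]
block s,t mm -49.1 32.9 [32.9 24.9 34.8]
block s,t mm -49.1 -34.9 [33.3 23.8 36. ]
block s,t mm -63.8 -1.7 [32.8 24.5 34.8]
```

```bash
python3 -c "
from plant import bot
print(bot.job_done())"
```

```text
the job is handed in; nothing more can be done
None
```

The job is handed in: the black screen is on the tablet (about 0.5 mm off lengthwise by my measurements), all five weights are on it side by side, and the straightedge is back in its tray.

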